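# Lay out a valve rebuild kit on its outline mats

## Task

Lay out the valve rebuild kit for the fitter: set each of the four loose parts (round steel flange, square blue bonnet, oval red gland, yellow hexagon nut) flat, upright as it stands now, on the black mat that shows its outline in the same shape and colour (grey for the steel one), centred and turned so that it fits within its outline. Set the parts down rather than dropping them, and leave the spanner and the ball valve where they are.

Things in the scene. Friction and masses are not known exactly. Their poses are not given: they have to be found in the camera images.
- flange: Bare steel weld-neck pipe flange, loose, about 0.6 kg: round disc of 95 mm diameter, 16 mm thick, with an upright round neck of 36 mm diameter in the middle that reaches to 50 mm above the underside (dark bore and four dark bolt holes). Origin: centre of its underside; z up. Grip it by the neck. Belongs on pad_round, any yaw.
- bonnet: Blue valve bonnet, loose, about 0.55 kg: square plate 76 x 76 mm, 14 mm thick, four steel bolt heads at its corners (up to 21 mm) and in the middle an upright square neck 34 x 34 mm, faces parallel to the plate's edges, up to 56 mm. Grip the neck. Origin: centre of the underside; x, y along the plate's edges, z up. Belongs on pad_square; each quarter turn is as good.
- gland: Red oval two-bolt gland flange, loose, about 0.45 kg: plate 110 mm long (its x axis), 62 mm wide at the middle (y), 14 mm thick, a steel bolt head near each end (up to 21 mm), in the middle an upright round neck of 34 mm diameter up to 52 mm. Grip the neck. Origin: centre of its underside; z up. Belongs on pad_oval; a half turn is as good.
- nut: Yellow painted hexagon nut, loose, about 0.35 kg: 50 mm across the flats (58 mm across the corners), 36 mm high, dark round bore on top (drawn, not open). Origin: centre of its underside; z up; two of the six flats face its +y and -y, two corners lie on +x and -x. Belongs on pad_hex; each sixth of a turn is as good.
- pad_round: Target for the flange. Fixed round black rubber mat, 124 mm diameter, 4 mm thick, origin at the centre of its underside on the table (its top is at z = 4 mm). On it, centred, is painted the outline of one part (filled in, about 3 mm larger all round): a plain grey disc, 101 mm diameter.
- pad_square: Target for the bonnet. Fixed round black rubber mat, 124 mm diameter, 4 mm thick, origin at the centre of its underside on the table (its top is at z = 4 mm). On it, centred, is painted the outline of one part (filled in, about 3 mm larger all round): a blue square of 82 mm, its edges along this body's x and y axes.
- pad_oval: Target for the gland. Fixed round black rubber mat, 124 mm diameter, 4 mm thick, origin at the centre of its underside on the table (its top is at z = 4 mm). On it, centred, is painted the outline of one part (filled in, about 3 mm larger all round): a red oval 116 x 68 mm, long along this body's x axis.
- pad_hex: Target for the nut. Fixed round black rubber mat, 124 mm diameter, 4 mm thick, origin at the centre of its underside on the table (its top is at z = 4 mm). On it, centred, is painted the outline of one part (filled in, about 3 mm larger all round): a yellow hexagon 56 mm across flats, two flats facing +y and -y of this body.
- spanner: Bystander: loose steel open-ended spanner, 200 mm long, lying on the table beyond the work. Origin on the table under its middle, x along its length. Leave it where it is.
- ballvalve: Bystander: loose brass ball valve, body 72 mm long and 42 mm high, with a flat blue lever on top (59 mm high, reaching 90 mm from the middle along x). Origin under the middle of its body. Leave it where it is.
Not all that is in view belongs to the job. Of the things shaped like the bonnet, the blue one is meant.

How it is judged (in metres and radians):
At the end, for the whole second after the job is handed in: Each part rests on its own mat: its centre within 12 mm of the mat's centre horizontally, its underside within 8 mm of the table, upright within 0.1 rad, at rest, and released; bonnet, gland and nut turned to within 0.2 rad of their outline (any of the turns that look the same) (horizontal distance between flange and pad_round below 0.012 m and z of flange in the frame of pad_round below 0.008 m and angle between each of flange, bonnet, gland, nut's own z axis and vertical below 0.1 rad and linear speed of each of flange, bonnet, gland, nut below 0.02 m/s and angular speed of each of flange, bonnet, gland, nut below 0.2 rad/s and horizontal distance between bonnet and pad_square below 0.012 m and z of bonnet in the frame of pad_square below 0.008 m and (angle between the x axis of bonnet and the x axis of pad_square, either way round below 0.2 rad or angle between the y axis of bonnet and the x axis of pad_square, either way round below 0.2 rad) and horizontal distance between gland and pad_oval below 0.012 m and z of gland in the frame of pad_oval below 0.008 m and angle between the x axis of gland and the x axis of pad_oval, either way round below 0.2 rad and horizontal distance between nut and pad_hex below 0.012 m and z of nut in the frame of pad_hex below 0.008 m and (angle between the x axis of nut and the x axis of pad_hex, either way round below 0.2 rad or angle between the x axis of nut and the x axis of pad_hex, either way round between 0.847 and 1.247 rad)); the robot touches nothing.
It fails at once if the spanner is disturbed (moved more than 30 mm) (distance of spanner from where it was at the start of the episode above 0.03 m).
It fails at once if the ball valve is disturbed (moved more than 30 mm) (distance of ballvalve from where it was at the start of the episode above 0.03 m).
It fails at once if a part is dropped or thrown (faster than 0.7 m/s with no finger on it, about a 25 mm fall) ((linear speed of flange above 0.7 m/s and contact force between flange and the fingers below 0.05 N) or (linear speed of bonnet above 0.7 m/s and contact force between bonnet and the fingers below 0.05 N) or (linear speed of gland above 0.7 m/s and contact force between gland and the fingers below 0.05 N) or (linear speed of nut above 0.7 m/s and contact force between nut and the fingers below 0.05 N)).
It also fails if it takes over 118 s, if anything falls off the work surface, if the arm or the gripper's body presses on something with over 40 N, if the wrist force passes 120 N, or if a joint passes its speed limit or range.

## Robot

A 6-joint arm with a two-finger parallel gripper is mounted at the origin on the work surface. World frame = base frame: x ahead of the robot, y to its left, z up, the work surface at z = 0. Lengths are in mm, angles in rad, forces in N, time in s.
With the tool pointing down it reaches from about 425 to 1125 mm from the base axis. Payload 14.9 kg.
Tool frame: the origin (TCP) lies midway between the tips of the shut fingers; the grasp point (between the pads) lies 19 mm behind it; y points along the fingers, x is the direction in which the jaws open and shut, and the axes are right-handed (so a half turn about y gives the same grasp; the last joint's range is limited). The gripper opens to 91 mm and grips with 3 to 60 N. Pads are 32 mm wide; open, the fingers measure 118 mm over their backs; the gripper's body (76 mm by 178 mm) begins 60 mm behind the grasp point.
Start: joints at [1.294, 0.379, 1.734, -0, 1.028, -0.033], TCP at [168.981, 679.311, 184.332] pointing down, gripper open.
Joint ranges: [-2.77, 2.77], [-0.74, 2.19], [0, 2.66], [-1.06, 4.2], [0.31, 2.87], [-3.08, 3.08]. Speed limits (rad/s): [1.89, 1.89, 2.39, 3.14, 3.14, 3.14].

## Interface

Orientations are given as [roll, pitch, yaw] about the fixed x, y, z axes, in that order (R = Rz(yaw) Ry(pitch) Rx(roll)).
In Python, from bench import robot gives the robot as it stands.
- The arm moves only by the shell command python3 -m inch 'ROWS' [FORCE]. ROWS is JSON, a list that holds one entry, the list of rows, each a list of 7 numbers: the opening, from 0 (shut) to 1 (fully open), then the shift along the tool's x, y, z in cm, then the turn, a rotation vector about the tool's x, y, z in degrees. A call has exactly 10 rows; each row is the pose to reach, as a shift and turn from the pose measured when the call began, along the tool's axes at that moment; what a row does not reach only later rows make up. A row lasts 1/10 s, in which the tool goes at most 50 mm and 8.59 degrees, less where a joint would pass 70% of its speed; a pose out of reach is approached as far as the arm can. A call with a gripper value outside its range is refused whole. The fingers move at their own pace and stop on an object; FORCE is the grip in N (left out, the last holds). Time passes only in rows, so rows that repeat a pose let the fingers close, or fill a call up. It gives the time, the measured TCP pose, the force and the opening at its end, in the units of the state.
- robot.get_state(): the state, without advancing time (a new reading comes with each control period).
- robot.read_camera(name): name is "side" or "top"; returns the picture (384x512x3 uint8, blue, green, red); there is no depth.
- robot.get_calibration(name): a dict with "fx", "fy", "cx", "cy" (pixels), "view" (4x4, takes a point from world to camera coordinates). Camera axes: x right, y down, z forward; pixel columns grow to the right and rows downward; lengths in mm; the calibration is good to about 2 mm. A picture is of the moment at which its call begins. get_calibration takes no time and is no camera call.
- robot.close_job(): hands the job in, once; it reports no verdict.
The state is a dict: "clock": time; "qpos": joint angles; "qvel": joint speeds; "effort": joint torques, N m; "tcp_pos": TCP position; "tool_rot": TCP orientation; "wrist_force": force on the tool from outside, world axes, zero at the start; "ft_torque": the same for the moment, N m; "width": opening from 0.0 (shut) to 1.0 (fully open).
Only numpy, scipy, OpenCV 4.12 (cv2) and the standard library are available. Lean on these libraries where they do the work, as an engineer would, in place of code of your own. Each camera call takes 0.05 s, during which the arm holds its last target.

## Working session

There is one attempt and no reset: what is moved stays moved. The work goes in short steps, Python scripts to look and compute and a shell command to move; the robot and the scene stay as the last step left them, time stands still between calls to the robot, and variables do not carry over. Pictures are saved under pics/ and viewed, and the job is handed in when it is done.

```bash
ls; mkdir -p pics
python3 - <<'E'
from bench import robot
import cv2,numpy as np
for n in("top","side"):
    im=robot.read_camera(n); cv2.imwrite(f"pics/{n}0.png",im)
    c=robot.get_calibration(n); print(n,{k:np.round(v,3).tolist() if k=="view" else v for k,v in c.items()})
print(robot.get_state())
E
```

```text
pics
top {'fx': 435.1100149862323, 'fy': 435.1100149862323, 'cx': 252.283555086855, 'cy': 194.669049459096, 'view': [[-0.008, -1.0, 0.0, 10.373], [-0.991, 0.008, -0.137, 509.182], [0.137, -0.002, -0.991, 1384.338], [0.0, 0.0, 0.0, 1.0]]}
side {'fx': 428.41831950009197, 'fy': 428.41831950009197, 'cx': 266.3045101609803, 'cy': 188.0679397921569, 'view': [[0.995, -0.103, 0.009, -521.609], [-0.071, -0.747, -0.661, 70.937], [0.075, 0.656, -0.751, 1237.833], [0.0, 0.0, 0.0, 1.0]]}
{'clock': 0.1, 'qpos': array([ 1.29366600e+00,  3.79337116e-01,  1.73469616e+00,  1.34136322e-05,
        1.02850915e+00, -3.32950618e-02]), 'qvel': array([-0.00096007, -0.00227392, -0.00234447, -0.00058213,  0.00012194,
       -0.00024779]), 'effort': array([ 3.29009413e-05, -7.65032029e+01, -4.35300171e+01,  6.51456323e-02,
        3.97293409e-02,  4.67808763e-05]), 'tcp_pos': array([168.8962233 , 678.93876815, 183.78013688]), 'tool_rot': array([-1.57075323e+00,  9.48863830e-04,  1.32695416e+00]), 'wrist_force': array([ 0.44007027, -0.6856832 , -0.78589887]), 'ft_torque': array([ 0.01291617, -0.01843841,  0.0048305 ]), 'width': 1.0017578487240038}
```

View pics/top0.png

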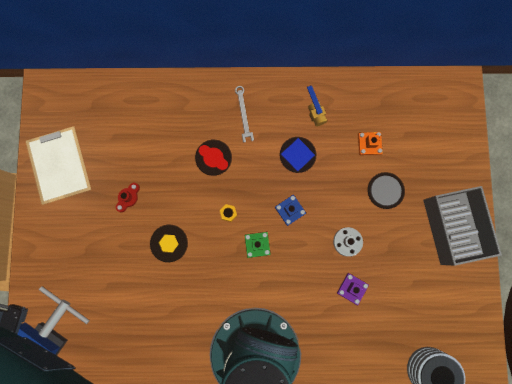

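View pics/side0.png

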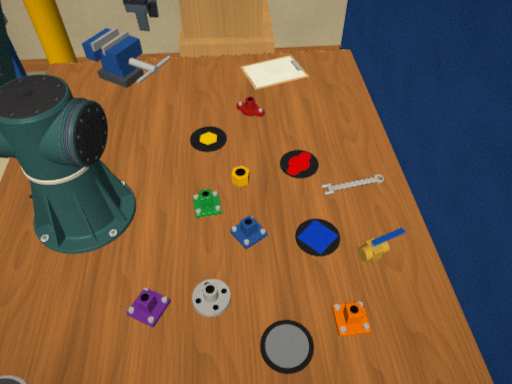

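View crops.

Candidates (top picture):
- Bonnet shapes: blue (290,210), green (257,245), orange (371,143), purple (352,290). The blue one is meant.
- Flange: grey round part (349,242), against the grey mat (386,190).
- Gland: red (127,198), against the red mat (213,157).
- Nut: (228,212), against the yellow mat (168,243).

I'll check these in close crops.

Run:
```python
import cv2,numpy as np
im=cv2.imread("pics/top0.png")
cs=[(290,210),(349,242),(127,198),(228,212),(298,155),(386,190),(213,157),(168,243)]
t=[cv2.resize(im[y-24:y+24,x-24:x+24],(200,200),interpolation=cv2.INTER_CUBIC) for x,y in cs]
cv2.imwrite("pics/crop0.png",np.vstack([np.hstack(t[:4]),np.hstack(t[4:])]))
im=cv2.imread("pics/side0.png")
cs=[(249,232),(211,297),(250,107),(241,176),(318,237),(287,346),(299,164),(208,139)]
t=[cv2.resize(im[y-28:y+28,x-28:x+28],(200,200),interpolation=cv2.INTER_CUBIC) for x,y in cs]
cv2.imwrite("pics/crop1.png",np.vstack([np.hstack(t[:4]),np.hstack(t[4:])]))
```

```text
(no output)
```

View pics/crop0.png

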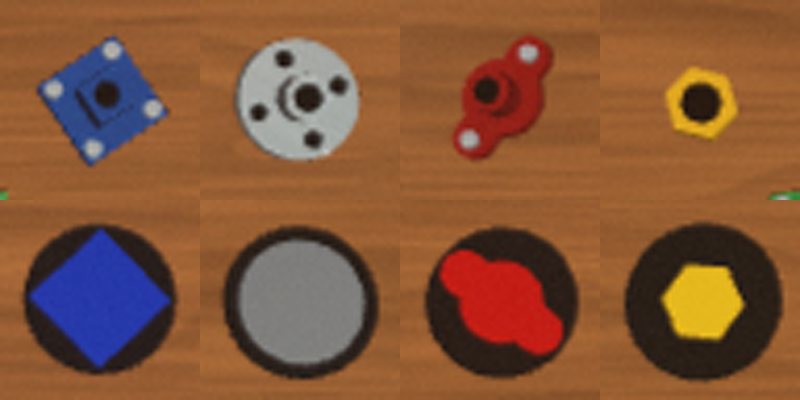

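View pics/crop1.png

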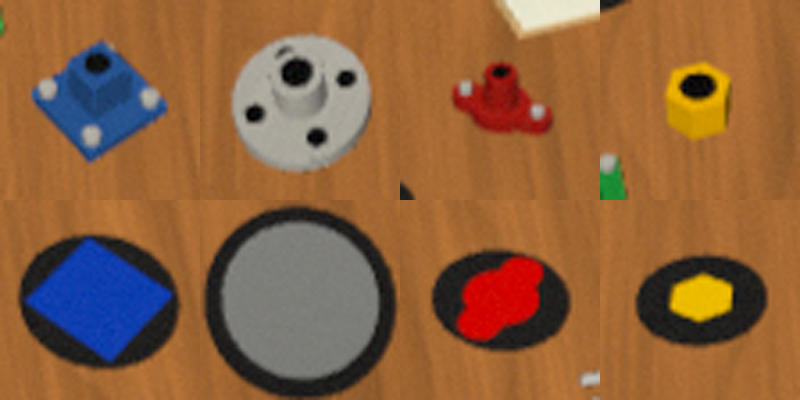

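```bash
cat > h.py <<'E'
import cv2,numpy as np
from bench import robot
def rect(im,name,cx,cy,z,half=90,s=2):
    """rectified crop: pixel (u,v) -> world x=cx+(u/s-half), y=cy+(v/s-half) on plane z"""
    c=robot.get_calibration(name);K=np.array([[c["fx"],0,c["cx"]],[0,c["fy"],c["cy"]],[0,0,1]])
    V=np.array(c["view"]);H=K@np.c_[V[:3,0],V[:3,1],V[:3,2]*z+V[:3,3]]
    A=np.array([[1/s,0,cx-half],[0,1/s,cy-half],[0,0,1]])
    return cv2.warpPerspective(im,H@A,(2*half*s,2*half*s),flags=cv2.WARP_INVERSE_MAP|cv2.INTER_CUBIC)
def w(name,u,v,z):
    c=robot.get_calibration(name);V=np.array(c["view"])
    d=V[:3,:3].T@np.array([(u-c["cx"])/c["fx"],(v-c["cy"])/c["fy"],1]);o=-V[:3,:3].T@V[:3,3]
    return (o+d*(z-o[2])/d[2])[:2]
def blobs(mask,cx,cy,half=90,s=2,amin=40):
    n,l,st,ce=cv2.connectedComponentsWithStats(mask.astype(np.uint8))
    return [(round(cx+c[0]/s-half,1),round(cy+c[1]/s-half,1),round(st[i+1,4]/s/s)) for i,c in enumerate(ce[1:]) if st[i+1,4]>amin*s*s]
def masks(r):
    hsv=cv2.cvtColor(r,cv2.COLOR_BGR2HSV);b,g,rr=[r[...,i].astype(int) for i in range(3)]
    h,s,v=[hsv[...,i].astype(int) for i in range(3)]
    return dict(blue=(b>rr+40),red=(rr>g+70)&(g<60)&(abs(g-b)<25),yellow=(rr>170)&(g>130)&(b<100),
      dark=(v<50),grey=(s<50)&(v>90),bolt=(s<70)&(v>120))
E
python3 - <<'E'
from h import *
P=dict(bonnet=((290,210),(249,232)),flange=((349,242),(211,297)),gland=((127,198),(250,107)),nut=((228,212),(241,176)),
 psq=((298,155),(318,237)),prd=((386,190),(287,346)),pov=((213,157),(299,164)),phx=((168,243),(208,139)))
for n in("top","side"):
    im=cv2.imread(f"pics/{n}0.png")
    for k,pp in P.items():
        cx,cy=w(n,*pp[n=="side"],4)
        M=lambda z:masks(rect(im,n,cx,cy,z))
        print(n,k,np.round([cx,cy]))
        ang=lambda m:[tuple(np.round(x,1)) if not np.isscalar(x) else round(x,1) for x in cv2.minAreaRect(np.argwhere(m)[:,::-1].astype(np.float32))]
        if k in("bonnet","gland"):
            print("  bolt21",blobs(M(21)["bolt"],cx,cy,amin=15));print("  bore",blobs(M(56 if k=="bonnet" else 52)["dark"],cx,cy))
        if k=="flange": print("  bore50",blobs(M(50)["dark"],cx,cy),"holes16",blobs(M(16)["dark"],cx,cy),"disc",blobs(M(16)["grey"],cx,cy))
        if k=="nut": print("  bore36",blobs(M(36)["dark"],cx,cy),blobs(M(36)["yellow"],cx,cy))
        if k[0]=="p":
            c=dict(psq="blue",prd="grey",pov="red",phx="yellow")[k];m=M(4)[c]
            l,st=cv2.connectedComponentsWithStats(m.astype(np.uint8))[1:3];m=l==1+np.argmax(st[1:,4])
            mo=cv2.moments(m.astype(np.uint8),True)
            print("  ",blobs(m,cx,cy),"rect",ang(m),"pca",round(.5*np.degrees(np.arctan2(2*mo["mu11"],mo["mu20"]-mo["mu02"])),1),"mat",blobs(M(4)["dark"],cx,cy))
E
```

```text
top bonnet [ 461. -119.]
  bolt21 [(np.float64(453.7), np.float64(-157.2), 169), (np.float64(500.6), np.float64(-125.9), 177), (np.float64(422.4), np.float64(-109.6), 149), (np.float64(469.4), np.float64(-79.2), 151), (np.float64(379.5), np.float64(-33.4), 120)]
  bore [(np.float64(461.6), np.float64(-117.8), 236)]
top flange [ 354. -310.]
  bore50 [(np.float64(364.6), np.float64(-327.9), 54), (np.float64(355.4), np.float64(-304.7), 224), (np.float64(323.9), np.float64(-307.0), 53), (np.float64(385.1), np.float64(-287.6), 61), (np.float64(344.6), np.float64(-266.7), 52)] holes16 [(np.float64(365.8), np.float64(-336.2), 56), (np.float64(356.3), np.float64(-312.4), 235), (np.float64(324.1), np.float64(-314.7), 57), (np.float64(386.8), np.float64(-294.8), 64), (np.float64(345.4), np.float64(-273.4), 55)] disc [(np.float64(355.4), np.float64(-303.5), 5944)]
top gland [506. 423.]
  bolt21 [(np.float64(542.3), np.float64(398.6), 136), (np.float64(473.9), np.float64(443.0), 140)]
  bore [(np.float64(508.5), np.float64(422.0), 196)]
top nut [456.  87.]
  bore36 [(np.float64(452.0), np.float6
[... 2417 characters left out ...]
, 7952)] rect [(np.float64(179.0), np.float64(185.5)), (np.float64(201.0), np.float64(200.0)), 90.0] pca 89.1 mat [(np.float64(491.7), np.float64(-528.3), 1404), (np.float64(524.7), np.float64(-444.7), 3036)]
side pov [643. 133.]
   [(np.float64(643.5), np.float64(138.6), 5741)] rect [(np.float64(180.3), np.float64(191.1)), (np.float64(228.4), np.float64(140.1)), 74.0] pca 52.2 mat [(np.float64(672.4), np.float64(111.7), 2670), (np.float64(610.1), np.float64(159.2), 2393)]
side phx [356. 279.]
   [(np.float64(355.7), np.float64(284.5), 2692)] rect [(np.float64(179.6), np.float64(191.4)), (np.float64(125.5), np.float64(111.8)), 85.6] pca 73.7 mat [(np.float64(355.6), np.float64(280.6), 7713)]
```

```bash
cat >> h.py <<'E'
def go(x,y,z,yaw):
    s=robot.get_state();p=s["tcp_pos"];from_=s["tool_rot"]
    from scipy.spatial.transform import Rotation as R
    A=R.from_euler("xyz",from_);B=R.from_euler("xyz",[-np.pi/2,0,np.radians(yaw)])
    print("t",round(s["clock"],2),"tcp",p.round(1),"rot",np.degrees(from_).round(2),"F",s["wrist_force"].round(1),"w",round(s["width"],3))
    print("  shift cm",(A.inv().apply(np.array([x,y,z])-p)/10).round(2),"turn deg",np.degrees((A.inv()*B).as_rotvec()).round(1))
E
python3 - <<'E'
from h import *
im=cv2.imread("pics/top0.png")
r=rect(im,"top",452,86.6,36,45,8);m=masks(r);k=(m["yellow"]|m["dark"])
cv2.imwrite("pics/nut.png",cv2.resize(r,(600,600)))
p=np.argwhere(k)[:,::-1].astype(np.float32)
print(cv2.minAreaRect(p), cv2.minAreaRect(p)[1][0]/8)
go(508,421,110,57.4)
E
```

```text
((366.0804443359375, 352.5816650390625), (455.5172424316406, 404.9642028808594), 75.17352294921875) 56.93965530395508
t 0.1 tcp [168.9 678.9 183.8] rot [-9.000e+01  5.000e-02  7.603e+01] F [ 0.4 -0.7 -0.8] w 1.002
  shift cm [-16.84   7.39 -39.14] turn deg [ 0.  18.6 -0.1]
```

View pics/nut.png

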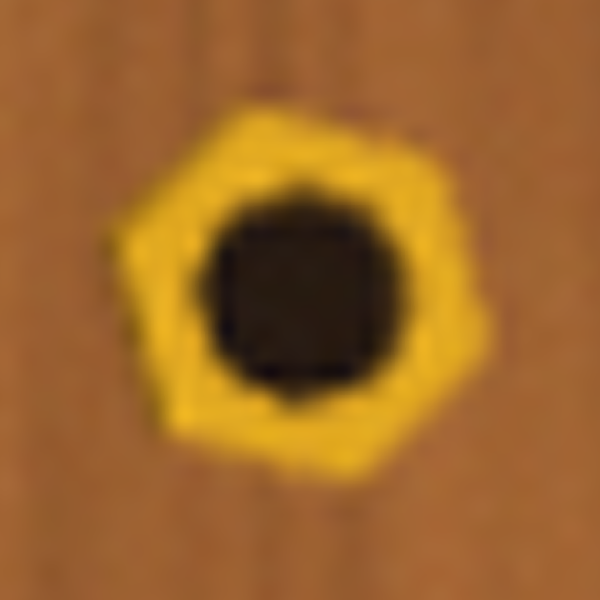

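The choices are confirmed. The nut crop shows corners at (120,230) and (490,330), so its corner axis is at about 15°. I'll take the gland first.

```bash
python3 -m inch '[[[1,-1,0.4,-2.3,0,1,0],[1,-2.8,1.2,-6.5,0,3,0],[1,-4.7,2,-11,0,5,0],[1,-6.6,2.9,-15.4,0,7.2,0],[1,-8.6,3.8,-20,0,9.4,0],[1,-10.6,4.6,-24.6,0,11.7,0],[1,-12.6,5.5,-29.2,0,13.9,0],[1,-14.4,6.3,-33.5,0,15.9,0],[1,-16,7,-37.2,0,17.7,0],[1,-16.84,7.39,-39.14,0,18.6,0]]]' 40
python3 -c "
from h import *
go(508.3,421.2,24,57.4)"
```

```text
clock: 1.1
tcp_pos: [510.0, 418.6, 109.1]
tool_rot: [-1.571, 0.002, 0.999]
wrist_force: [-0.7, -0.3, -0.5]
width: 0.999
t 1.1 tcp [510.  418.6 109.1] rot [-90.01   0.1   57.25] F [-0.7 -0.3 -0.5] w 0.999
  shift cm [0.15 8.51 0.28] turn deg [ 0.  -0.2 -0.1]
```

```bash
python3 -m inch '[[[1,0.15,1,0.28,0,0,0],[1,0.15,2,0.28,0,0,0],[1,0.15,3.3,0.28,0,0,0],[1,0.15,4.6,0.28,0,0,0],[1,0.15,5.9,0.28,0,0,0],[1,0.15,7,0.28,0,0,0],[1,0.15,7.9,0.28,0,0,0],[1,0.15,8.4,0.28,0,0,0],[1,0.15,8.51,0.28,0,0,0],[1,0.15,8.51,0.28,0,0,0]]]' 40
python3 -m inch '[[[0.2,0,0,0,0,0,0],[0.2,0,0,0,0,0,0],[0.2,0,0,0,0,0,0],[0.2,0,0,0,0,0,0],[0.2,0,0,0,0,0,0],[0.2,0,0,0,0,0,0],[0.2,0,0,0,0,0,0],[0.2,0,0,0,0,0,0],[0.2,0,0,0,0,0,0],[0.2,0,0,0,0,0,0]]]' 40
python3 -c "
from h import *
go(508.3,421.2,24,57.4);cv2.imwrite('pics/g1.png',cv2.resize(robot.read_camera('side')[60:160,190:340],(800,533)))"
```

```text
clock: 2.1
tcp_pos: [508.5, 421.3, 24.1]
tool_rot: [-1.571, 0.002, 0.999]
wrist_force: [0.4, -0.6, 0.1]
width: 1.0
clock: 3.1
tcp_pos: [508.5, 421.3, 24.1]
tool_rot: [-1.571, 0.002, 0.999]
wrist_force: [0.1, 0.3, 0.6]
width: 0.206
t 3.1 tcp [508.5 421.3  24.1] rot [-9.001e+01  9.000e-02  5.725e+01] F [0.1 0.3 0.6] w 0.206
  shift cm [-0.02  0.01  0.01] turn deg [ 0.  -0.2 -0.1]
```

View pics/g1.png

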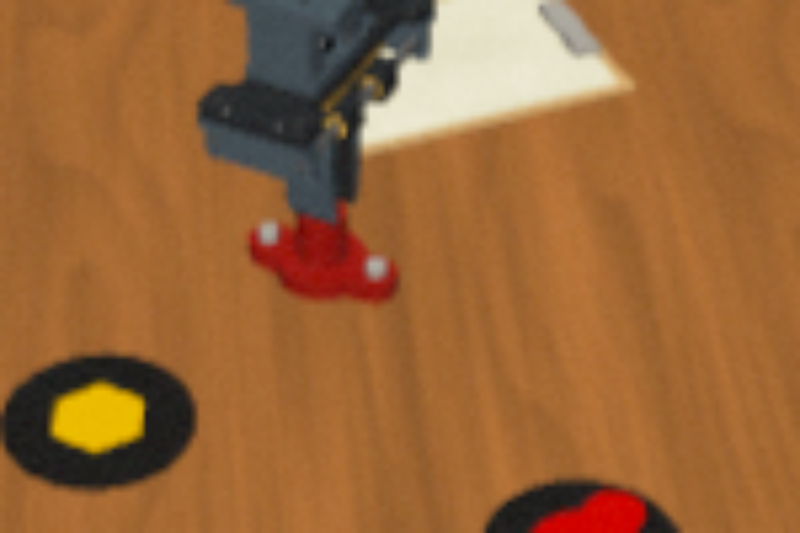

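```bash
python3 -c "
from h import *
a=robot.read_camera('side');b=robot.read_camera('top')
cv2.imwrite('pics/g2.png',np.hstack([cv2.resize(a[70:130,215:290],(400,320),interpolation=2),cv2.resize(b[165:225,90:165],(400,320),interpolation=2)]))
c=robot.get_calibration('side');V=np.array(c['view'])
for z in(0,24,43,52):
  q=V@[508.5,421.3,z,1];print(z,q[0]/q[2]*c['fx']+c['cx'],q[1]/q[2]*c['fy']+c['cy'])
"
```

```text
0 249.97186000073492 110.74901988168986
24 249.8416157986673 105.4148552588873
43 249.73631608638982 101.10229476786213
52 249.6857444432306 99.03112794757631
```

View pics/g2.png

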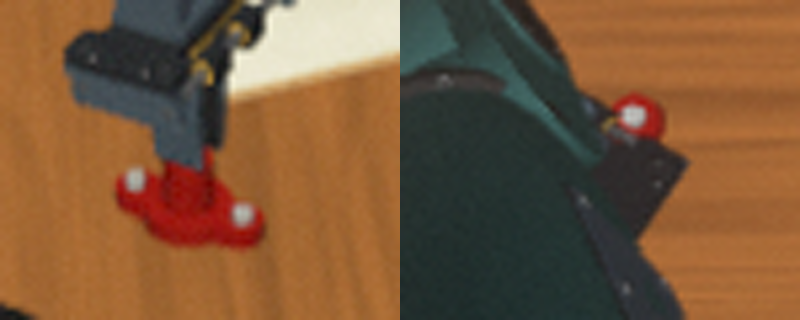

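```bash
python3 -c "
from h import *
for z in(24,40,50,60,70): print(z,w('side',249,101,z).round(),w('side',254,99,z).round(), w('top',90+285*75/400,165+170*60/320,z).round())
a=robot.read_camera('side')
cv2.imwrite('pics/g3.png',cv2.resize(a[0:130,190:320],(600,600),interpolation=2))
"
```

```text
24 [507. 447.] [526. 457.] [506. 364.]
40 [506. 426.] [525. 436.] [504. 360.]
50 [505. 413.] [524. 423.] [503. 357.]
60 [505. 400.] [523. 409.] [502. 355.]
70 [504. 387.] [522. 396.] [500. 352.]
```

View pics/g3.png

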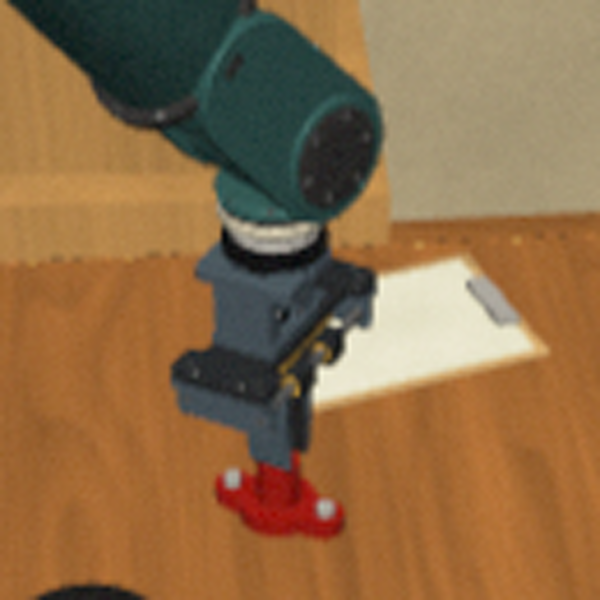

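```bash
python3 -m inch '[[[0,0,0,0,0,0,0],[0,0,0,0,0,0,0],[0,0,0,0,0,0,0],[0,0,0,0,0,0,0],[0,0,0,0,0,0,0],[0,0,0,0,0,0,0],[0,0,0,0,0,0,0],[0,0,0,0,0,0,0],[0,0,0,0,0,0,0],[0,0,0,0,0,0,0]]]' 40
python3 -c "
from h import *
a=robot.read_camera('side')
cv2.imwrite('pics/g4.png',cv2.resize(a[50:130,210:290],(600,600),interpolation=2))
"
```

```text
clock: 4.3
tcp_pos: [508.5, 421.3, 24.1]
tool_rot: [-1.571, 0.002, 0.999]
wrist_force: [0.5, -0.7, -0.1]
width: 0.006
```

View pics/g4.png

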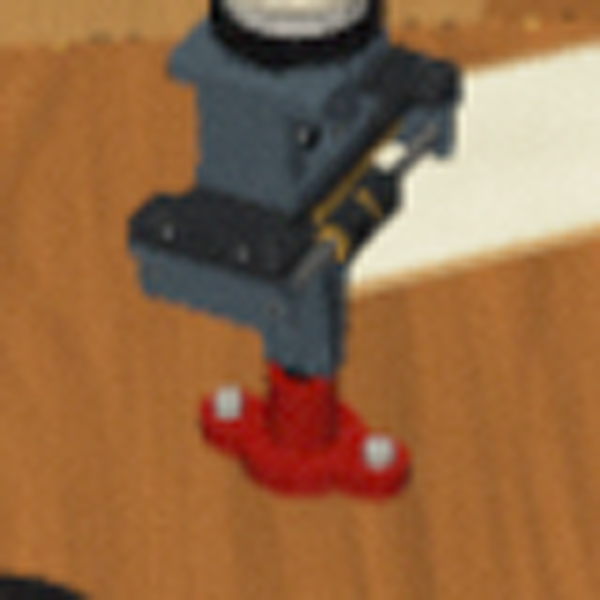

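The fingers shut fully at reported z=24. The picture shows their tips at crop (305,375), just above the neck top, so the real tip sits about 30 mm higher than reported. I'll measure that offset with the fingers shut before descending.

```bash
python3 -c "
from h import *
a=robot.read_camera('top');s=robot.get_state();print(s['qpos'])
cv2.imwrite('pics/g5.png',cv2.resize(a[150:270,70:230],(800,600),interpolation=2))
# predicted tip-block outline in side view for various tip z
c=robot.get_calibration('side');V=np.array(c['view']);A=np.radians(57.25)
X=np.array([np.cos(A),np.sin(A),0]);Z=np.array([-np.sin(A),np.cos(A),0])
for z in(24,50,54,58,62):
  r=[]
  for i,j in((-13.5,-16),(-13.5,16),(13.5,-16),(13.5,16)):
    q=V@np.r_[np.array([508.5,421.3,z])+i*X+j*Z,1];u=q[0]/q[2]*c['fx']+c['cx'];v=q[1]/q[2]*c['fy']+c['cy'];r.append((round((u-210)*7.5),round((v-50)*7.5)))
  print(z,r)
"
```

```text
[ 6.56961671e-01  5.31842116e-01  1.86037032e+00 -1.13149104e-03
  7.50873765e-01 -3.41357281e-01]
24 [(315, 441), (256, 422), (342, 410), (283, 391)]
50 [(314, 397), (254, 377), (341, 365), (282, 346)]
54 [(314, 390), (254, 370), (341, 358), (281, 339)]
58 [(314, 383), (254, 363), (341, 351), (281, 332)]
62 [(314, 376), (253, 356), (341, 344), (281, 325)]
```

View pics/g5.png

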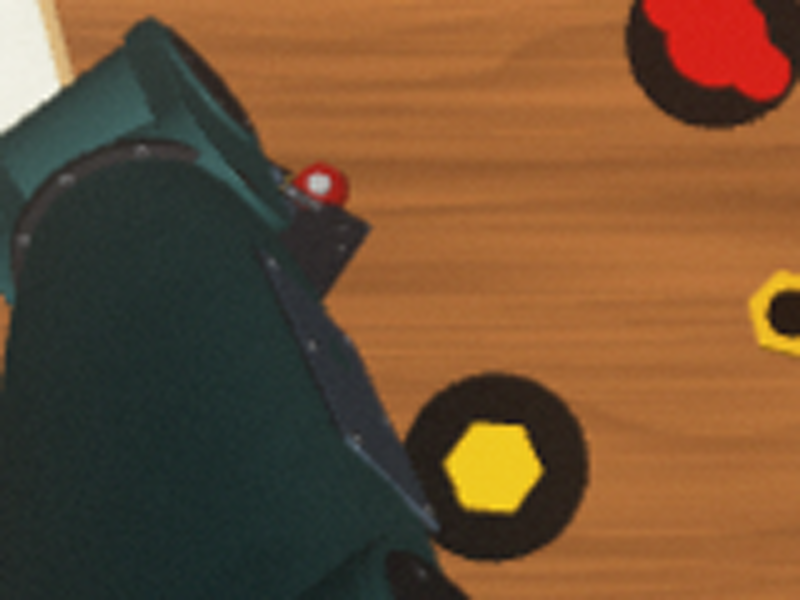

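```bash
python3 -m inch '[[[1,0,0,0,0,0,0],[1,0,0,0,0,0,0],[1,0,0,0,0,0,0],[1,0,0,0,0,0,0],[1,0,0,0,0,0,0],[1,0,0,0,0,0,0],[1,0,0,0,0,0,0],[1,0,0,0,0,0,0],[1,0,0,0,0,0,0],[1,0,0,0,0,0,0]]]' 40
python3 -m inch '[[[1,0,0.2,0,0,0,0],[1,0,0.4,0,0,0,0],[1,0,0.6,0,0,0,0],[1,0,0.8,0,0,0,0],[1,0,1,0,0,0,0],[1,0,1.2,0,0,0,0],[1,0,1.4,0,0,0,0],[1,0,1.6,0,0,0,0],[1,0,1.8,0,0,0,0],[1,0,1.8,0,0,0,0]]]' 40
python3 -c "
from h import *
go(508.3,421.2,24,57.4)
a=robot.read_camera('side')
cv2.imwrite('pics/g6.png',cv2.resize(a[50:130,210:290],(600,600),interpolation=2))
"
```

```text
clock: 5.4
tcp_pos: [508.5, 421.3, 24.1]
tool_rot: [-1.571, 0.002, 0.999]
wrist_force: [-0.5, -1.0, -0.8]
width: 0.849
clock: 6.4
tcp_pos: [508.3, 421.2, 5.8]
tool_rot: [-1.571, 0.002, 0.999]
wrist_force: [0.2, 0.6, -0.8]
width: 0.998
t 6.4 tcp [508.3 421.2   5.8] rot [-90.01   0.11  57.25] F [ 0.2  0.6 -0.8] w 0.998
  shift cm [-0.   -1.82  0.  ] turn deg [ 0.  -0.2 -0.1]
```

View pics/g6.png

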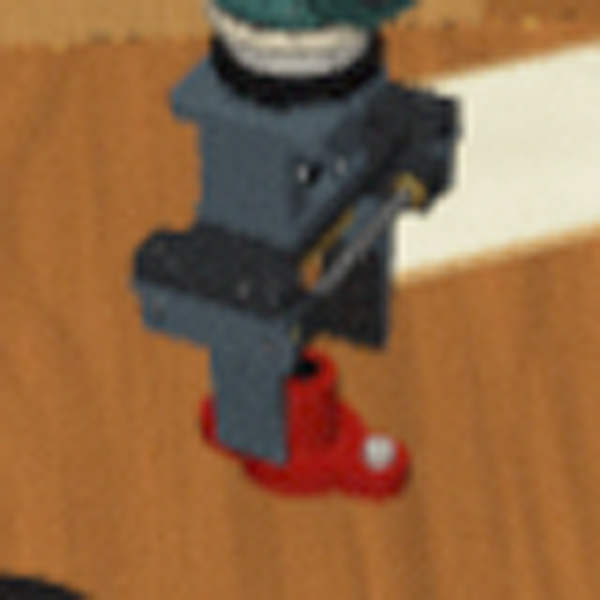

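```bash
cat >> h.py <<'E'
def pred(name,p,yaw,off,u0,v0,k,hz=16):
    c=robot.get_calibration(name);V=np.array(c['view']);A=np.radians(yaw);r=[]
    X=np.array([np.cos(A),np.sin(A),0]);Z=np.array([-np.sin(A),np.cos(A),0])
    for i in off:
      for j in(-hz,hz):
        q=V@np.r_[np.array(p)+i*X+j*Z,1];u=q[0]/q[2]*c['fx']+c['cx'];v=q[1]/q[2]*c['fy']+c['cy'];r.append((round((u-u0)*k),round((v-v0)*k)))
    return r
E
python3 -c "
from h import *
for z in (6,25,30,35,40,45): print(z,pred('side',[508.3,421.2,z],57.25,(-59,-45.5,45.5),210,50,7.5))"
```

```text
6 [(270, 526), (210, 506), (283, 510), (224, 490), (372, 403), (314, 385)]
25 [(268, 494), (208, 474), (282, 478), (223, 458), (372, 372), (314, 353)]
30 [(268, 486), (208, 465), (282, 469), (222, 449), (372, 363), (314, 345)]
35 [(268, 477), (208, 457), (282, 461), (222, 441), (372, 355), (313, 336)]
40 [(268, 469), (207, 448), (282, 452), (221, 432), (372, 346), (313, 328)]
45 [(267, 460), (207, 440), (281, 444), (221, 424), (372, 338), (313, 319)]
```

```bash
python3 -m inch '[[[1,0,0.1,0,0,0,0],[1,0,0.2,0,0,0,0],[1,0,0.3,0,0,0,0],[1,0,0.4,0,0,0,0],[1,0,0.6,0,0,0,0],[1,0,0.7,0,0,0,0],[1,0,0.8,0,0,0,0],[1,0,0.9,0,0,0,0],[1,0,1,0,0,0,0],[1,0,1,0,0,0,0]]]' 40
python3 -c "
from h import *
go(508.3,421.2,24,57.4)
a=robot.read_camera('side')
cv2.imwrite('pics/g7.png',cv2.resize(a[50:130,210:290],(600,600),interpolation=2))
a=robot.read_camera('top')
cv2.imwrite('pics/g7t.png',cv2.resize(a[160:240,90:170],(600,600),interpolation=2))
"
```

```text
clock: 7.45
tcp_pos: [508.3, 421.2, -4.1]
tool_rot: [-1.571, 0.002, 0.999]
wrist_force: [0.2, -0.4, 0.7]
width: 1.004
t 7.45 tcp [508.3 421.2  -4.1] rot [-90.01   0.11  57.25] F [ 0.2 -0.4  0.7] w 1.004
  shift cm [-0.   -2.81  0.  ] turn deg [ 0.  -0.2 -0.1]
```

View pics/g7.png

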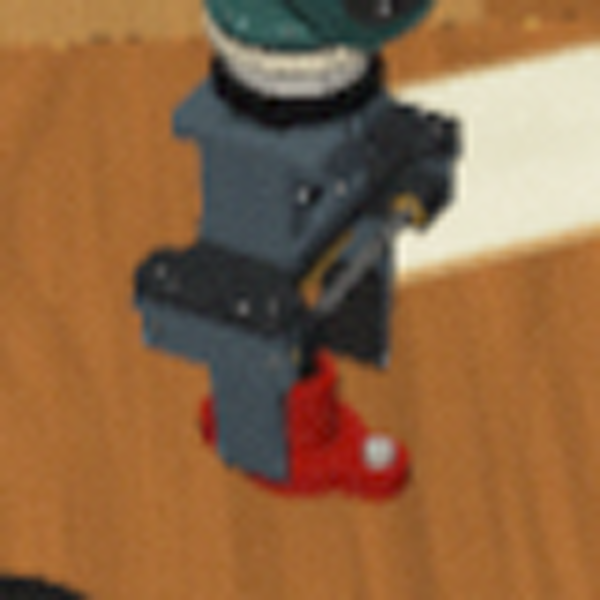

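View pics/g7t.png

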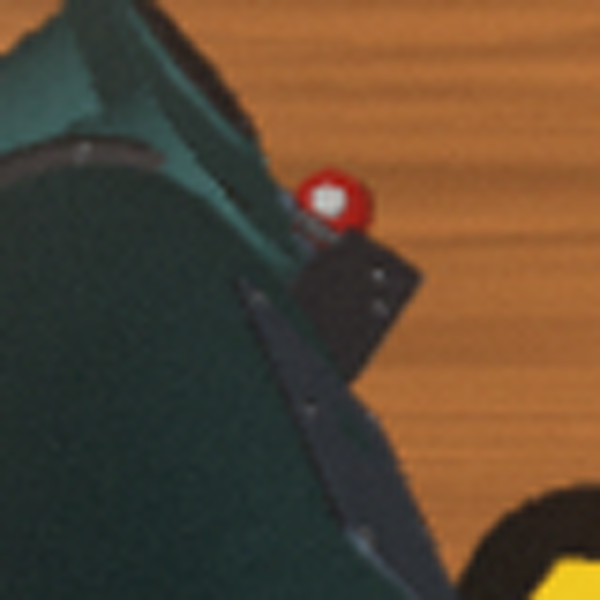

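```bash
python3 -c "
from h import *
for z in (90,110,130,150): print(z,w('top',146.7,196.7,z).round(1),w('side',210+137/7.5,50+265/7.5,z).round(1),w('side',210+300/7.5,50+300/7.5,z).round(1))
for z in(25,30,35):print(z,pred('side',[508.3,421.2,z],57.25,(-59,-45.5,45.5),210,50,7.5))
print(pred('side',[508.3,421.2,105],57.25,(-89,89),210,50,7.5,38))
"
```

```text
90 [498.  336.9] [436.6 455.7] [510.4 421.6]
110 [495.3 332. ] [436.5 427.2] [508.6 393.9]
130 [492.6 327.2] [436.4 398.7] [506.8 366.2]
150 [489.9 322.3] [436.3 370.2] [505.  338.4]
25 [(268, 494), (208, 474), (282, 478), (223, 458), (372, 372), (314, 353)]
30 [(268, 486), (208, 465), (282, 469), (222, 449), (372, 363), (314, 345)]
35 [(268, 477), (208, 457), (282, 461), (222, 441), (372, 355), (313, 336)]
[(275, 404), (125, 355), (456, 196), (313, 154)]
```

```bash
python3 -m inch '[[[1,0,0.1,0,0,0,0],[1,0,0.2,0,0,0,0],[1,0,0.3,0,0,0,0],[1,0,0.4,0,0,0,0],[1,0,0.5,0,0,0,0],[1,0,0.6,0,0,0,0],[0.3,0,0.6,0,0,0,0],[0.3,0,0.6,0,0,0,0],[0.3,0,0.6,0,0,0,0],[0.3,0,0.6,0,0,0,0]]]' 15
python3 -m inch '[[[0.1,0,0,0,0,0,0],[0.1,0,0,0,0,0,0],[0.1,0,0,0,0,0,0],[0.1,0,0,0,0,0,0],[0.1,0,0,0,0,0,0],[0.1,0,0,0,0,0,0],[0.1,0,0,0,0,0,0],[0.1,0,0,0,0,0,0],[0.1,0,0,0,0,0,0],[0.1,0,0,0,0,0,0]]]' 15
python3 -c "
from h import *
go(508.3,421.2,24,57.4)
a=robot.read_camera('side')
cv2.imwrite('pics/g8.png',cv2.resize(a[50:130,210:290],(600,600),interpolation=2))
"
```

```text
clock: 8.55
tcp_pos: [508.4, 421.2, -9.9]
tool_rot: [-1.571, 0.002, 0.999]
wrist_force: [0.5, -0.1, -0.4]
width: 0.68
clock: 9.55
tcp_pos: [508.2, 420.9, -10.0]
tool_rot: [-1.571, 0.003, 0.999]
wrist_force: [-3.0, -4.2, 4.6]
width: 0.37
t 9.55 tcp [508.2 420.9 -10. ] rot [-90.     0.15  57.25] F [-3.  -4.2  4.6] w 0.37
  shift cm [ 0.02 -3.4   0.  ] turn deg [-0.  -0.2 -0.2]
```

View pics/g8.png

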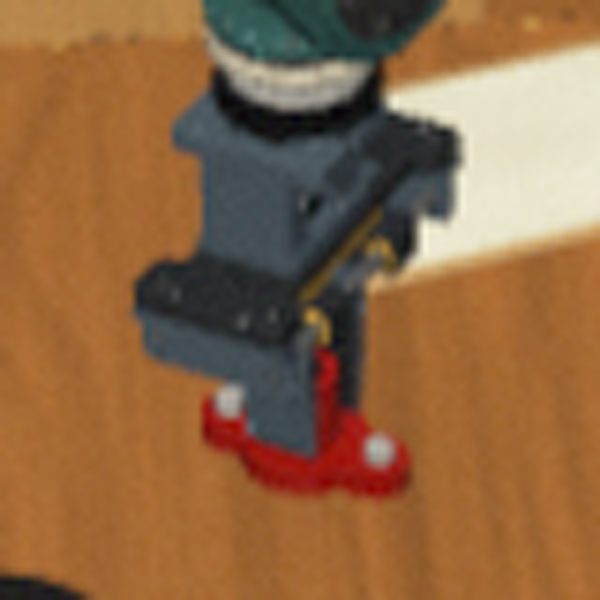

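Gripped: the opening is 0.37, about 34 mm, which matches the neck. Reported z is about 34 mm below the true tip. Lifting now.

```bash
python3 -m inch '[[[0.1,0,0,0,0,0,0],[0.1,0,0,0,0,0,0],[0.1,0,-0.3,0,0,0,0],[0.1,0,-0.9,0,0,0,0],[0.1,0,-2,0,0,0,0],[0.1,0,-3.3,0,0,0,0],[0.1,0,-4.6,0,0,0,0],[0.1,0,-6,0,0,0,0],[0.1,0,-7,0,0,0,0],[0.1,0,-7.5,0,0,0,0]]]' 40
python3 -c "
from h import *
go(643.2,138.2,66,-38.3)
a=robot.read_camera('side')
cv2.imwrite('pics/g9.png',cv2.resize(a[30:130,200:300],(600,600),interpolation=2))
"
```

```text
clock: 10.6
tcp_pos: [508.7, 421.5, 66.6]
tool_rot: [-1.571, 0.001, 0.999]
wrist_force: [0.5, -0.1, -5.5]
width: 0.369
t 10.6 tcp [508.7 421.5  66.6] rot [-9.003e+01  6.000e-02  5.725e+01] F [ 0.5 -0.1 -5.5] w 0.369
  shift cm [-16.55   0.1  -26.64] turn deg [ 0.1 95.5 -0. ]
```

View pics/g9.png

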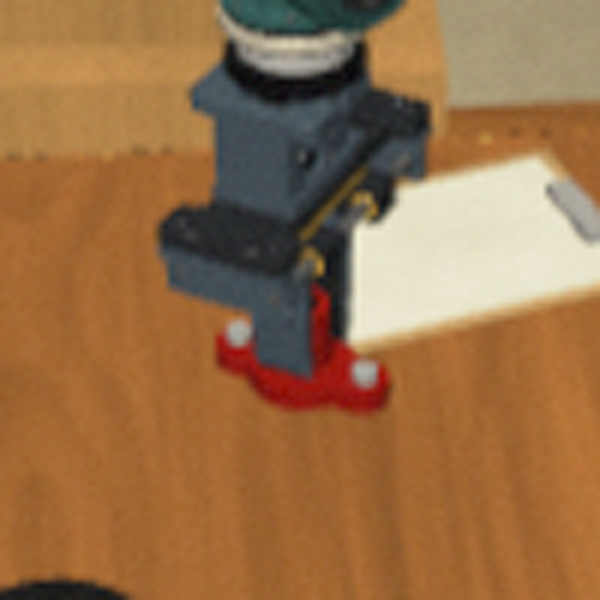

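```bash
python3 -m inch '[[[0.1,-0.3,0,-0.4,0,1.5,0],[0.1,-0.9,0,-1.5,0,5.4,0],[0.1,-1.8,0,-2.9,0,10.4,0],[0.1,-2.8,0,-4.5,0,16.4,0],[0.1,-3.9,0,-6.3,0,22.6,0],[0.1,-5,0,-8,0,29,0],[0.1,-6,0,-9.7,0,35,0],[0.1,-7,0,-11.2,0,40.5,0],[0.1,-7.8,0,-12.5,0,45,0],[0.1,-8.3,0,-13.3,0,48,0]]]' 40
python3 -c "
from h import *
go(643.2,138.2,66,-38.3)"
```

```text
clock: 11.65
tcp_pos: [575.8, 278.2, 66.2]
tool_rot: [-1.572, 0.001, 0.156]
wrist_force: [0.8, 0.5, -4.4]
width: 0.367
t 11.65 tcp [575.8 278.2  66.2] rot [-9.008e+01  7.000e-02  8.950e+00] F [ 0.8  0.5 -4.4] w 0.367
  shift cm [  4.48   0.04 -14.88] turn deg [ 0.1 47.3 -0. ]
```

```bash
python3 -m inch '[[[0.1,0.2,0,-0.6,0,2,0],[0.1,0.6,0,-2,0,6.5,0],[0.1,1.1,0,-3.6,0,11.5,0],[0.1,1.7,0,-5.6,0,17.7,0],[0.1,2.3,0,-7.6,0,24.1,0],[0.1,2.9,0,-9.6,0,30.5,0],[0.1,3.5,0,-11.6,0,37,0],[0.1,4,0,-13.3,0,42.3,0],[0.1,4.4,0,-14.5,0,46,0],[0.1,4.5,0,-14.9,0,47.3,0]]]' 40
python3 -c "
from h import *
go(643.2,138.2,-4,-38.3)
a=robot.read_camera('side')
cv2.imwrite('pics/g10.png',cv2.resize(a[90:210,240:360],(600,600),interpolation=2))
"
```

```text
clock: 12.65
tcp_pos: [643.7, 137.0, 66.0]
tool_rot: [-1.573, -0.0, -0.673]
wrist_force: [-0.3, 0.4, -4.9]
width: 0.362
t 12.65 tcp [643.7 137.   66. ] rot [-90.13  -0.   -38.54] F [-0.3  0.4 -4.9] w 0.362
  shift cm [-0.11  7.    0.08] turn deg [ 0.1 -0.2  0. ]
```

View pics/g10.png

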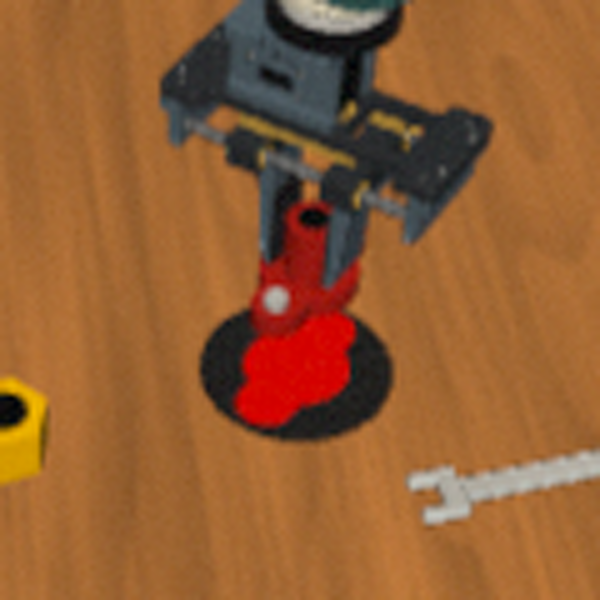

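```bash
python3 -c "
from h import *
for z in(120,124,128,132):print(z,w('side',303,133,z).round(1),w('side',240+276/5,90+298/5,z-31).round(1))"
```

```text
120 [650.3 149.5] [622.7 112. ]
124 [649.2 145.1] [621.9 107.9]
128 [648.2 140.6] [621.  103.7]
132 [647.2 136.1] [620.2  99.6]
```

```bash
python3 -m inch '[[[0.1,-0.1,0.4,0.1,0,0,0],[0.1,-0.1,1.2,0.1,0,0,0],[0.1,-0.1,2.2,0.1,0,0,0],[0.1,-0.1,3.2,0.1,0,0,0],[0.1,-0.1,4.2,0.1,0,0,0],[0.1,-0.1,5.2,0.1,0,0,0],[0.1,-0.1,6,0.1,0,0,0],[0.1,-0.1,6.5,0.1,0,0,0],[0.1,-0.1,6.8,0.1,0,0,0],[0.1,-0.1,6.8,0.1,0,0,0]]]' 40
python3 -c "
from h import *
go(643.2,138.2,-6,-38.3)
a=robot.read_camera('side')
cv2.imwrite('pics/g11.png',cv2.resize(a[110:190,260:340],(600,600),interpolation=2))
"
```

```text
clock: 13.7
tcp_pos: [643.2, 138.3, -2.3]
tool_rot: [-1.573, 0.0, -0.672]
wrist_force: [-0.1, 0.5, -3.3]
width: 0.365
t 13.7 tcp [643.2 138.3  -2.3] rot [-9.015e+01  1.000e-02 -3.852e+01] F [-0.1  0.5 -3.3] w 0.365
  shift cm [ 0.01  0.37 -0.01] turn deg [ 0.1 -0.2 -0. ]
```

View pics/g11.png

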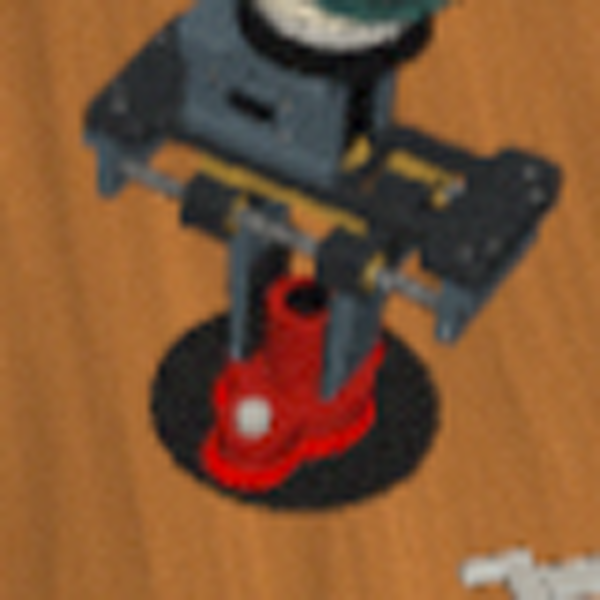

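```bash
python3 -c "
from h import *
print(w('side',300.7,149.6,59.5),w('side',293.7,165.5,28.5))"
```

```text
[646.13667988 141.02067796] [620.55075645 104.4236039 ]
```

```bash
python3 -m inch '[[[0.1,-0.1,0,-0.1,0,0,0],[0.1,-0.2,0.05,-0.15,0,0,0],[0.1,-0.2,0.1,-0.15,0,0,0],[0.1,-0.2,0.15,-0.15,0,0,0],[0.1,-0.2,0.2,-0.15,0,0,0],[0.1,-0.2,0.25,-0.15,0,0,0],[0.1,-0.2,0.3,-0.15,0,0,0],[0.1,-0.2,0.35,-0.15,0,0,0],[0.1,-0.2,0.38,-0.15,0,0,0],[0.1,-0.2,0.38,-0.15,0,0,0]]]' 40
```

```text
clock: 14.75
tcp_pos: [640.9, 138.4, -5.8]
tool_rot: [-1.573, -0.0, -0.672]
wrist_force: [-0.2, 0.3, -2.9]
width: 0.363
```

```bash
python3 -m inch '[[[0.1,0,0.03,0,0,0,0],[0.1,0,0.06,0,0,0,0],[0.1,0,0.06,0,0,0,0],[0.7,0,0.06,0,0,0,0],[0.7,0,0.06,0,0,0,0],[0.7,0,0.06,0,0,0,0],[0.7,0,0.06,0,0,0,0],[0.7,0,0.06,0,0,0,0],[0.7,0,-0.5,0,0,0,0],[0.7,0,-2,0,0,0,0]]]' 40
python3 -c "
from h import *
go(452,86.6,100,45)
a=robot.read_camera('side')
cv2.imwrite('pics/g12.png',cv2.resize(a[110:190,260:340],(600,600),interpolation=2))
"
```

```text
clock: 15.75
tcp_pos: [640.1, 138.3, 13.9]
tool_rot: [-1.575, 0.001, -0.672]
wrist_force: [-0.1, 0.2, -0.7]
width: 0.705
t 15.75 tcp [640.1 138.3  13.9] rot [-9.022e+01  7.000e-02 -3.853e+01] F [-0.1  0.2 -0.7] w 0.705
  shift cm [-11.51  -8.53 -15.79] turn deg [  0.1 -83.5  -0.2]
```

View pics/g12.png

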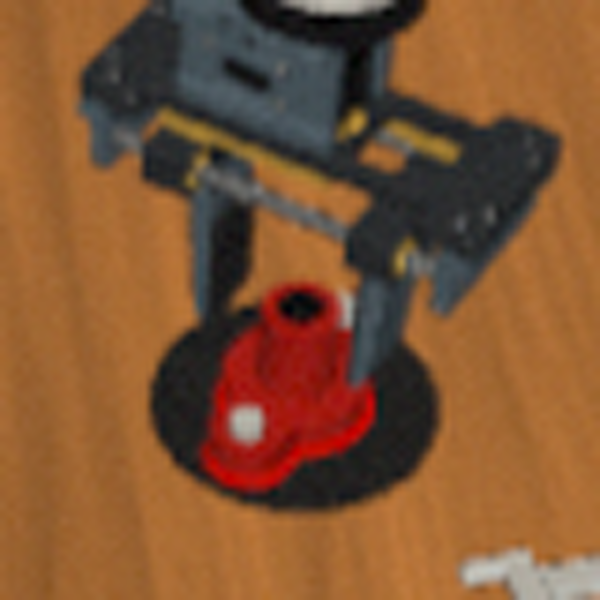

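```bash
python3 -c "
from h import *
print(w('side',260+302/7.5,110+305/7.5,56),w('side',260+247/7.5,110+423/7.5,25))
go(452,86.6,70,-15)"
```

```text
[644.85671439 140.00995636] [618.30078362 104.1428779 ]
t 15.8 tcp [642.1 138.7  17.2] rot [-9.005e+01 -7.000e-02 -3.852e+01] F [2.6 0.9 2.3] w 0.701
  shift cm [-11.62  -5.28 -15.92] turn deg [  0.1 -23.5   0.1]
```

```bash
python3 -m inch '[[[1,0,-1.5,0,0,0,0],[1,0,-3.5,0,0,0,0],[1,-0.8,-5.3,-1.2,0,-2,0],[1,-2.4,-5.3,-3.3,0,-5,0],[1,-4.4,-5.3,-6,0,-9,0],[1,-6.4,-5.3,-8.8,0,-13,0],[1,-8.4,-5.3,-11.5,0,-17,0],[1,-10,-5.3,-13.7,0,-20,0],[1,-11.2,-5.3,-15.3,0,-22.5,0],[1,-11.6,-5.3,-15.9,0,-23.5,0]]]' 40
python3 -c "
from h import *
go(452,86.6,-18,-15)
a=robot.read_camera('side')
cv2.imwrite('pics/n1.png',cv2.resize(a[120:200,200:280],(600,600),interpolation=2))
b=robot.read_camera('top');cv2.imwrite('pics/n1t.png',cv2.resize(b[120:220,180:280],(600,600),interpolation=2))
"
```

```text
clock: 16.8
tcp_pos: [451.0, 86.3, 71.1]
tool_rot: [-1.572, -0.001, -0.261]
wrist_force: [0.4, -0.8, -0.7]
width: 1.002
t 16.8 tcp [451.   86.3  71.1] rot [-9.006e+01 -7.000e-02 -1.496e+01] F [ 0.4 -0.8 -0.7] w 1.002
  shift cm [0.08 8.91 0.06] turn deg [0.1 0.  0.1]
```

View pics/n1.png

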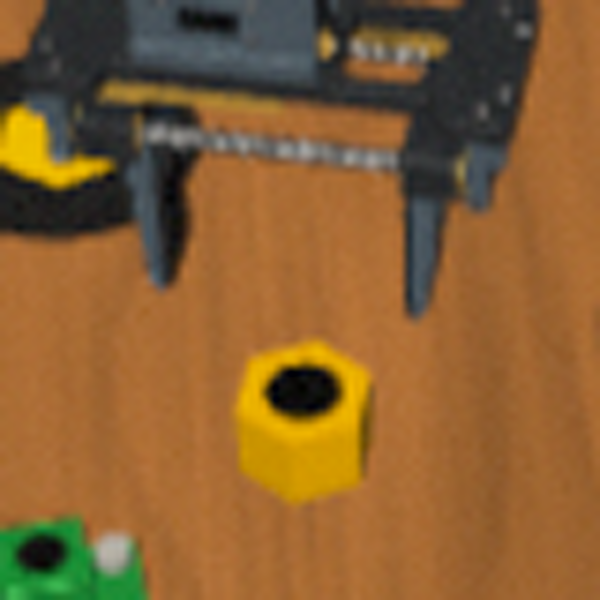

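View pics/n1t.png

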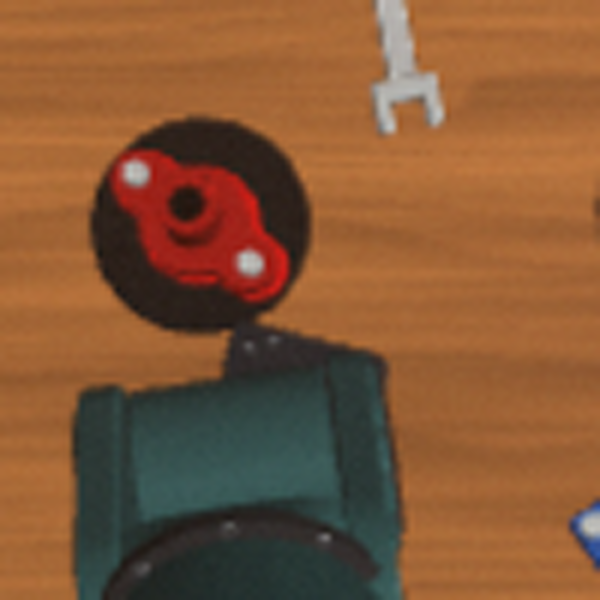

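```bash
python3 -c "
from h import *
for z in(71,95,100,105,110,115):print(z,w('side',200+290/7.5,120+298/7.5,z).round(1),w('side',200+163/7.5,120+283/7.5,z).round(1),w('side',200+416/7.5,120+313/7.5,z).round(1))"
```

```text
71 [451. 103.] [400.8 116.3] [500.5  89.8]
95 [450.5  78.8] [401.6  91.7] [498.6  66. ]
100 [450.4  73.8] [401.7  86.6] [498.3  61. ]
105 [450.3  68.7] [401.9  81.5] [497.9  56.1]
110 [450.2  63.7] [402.1  76.4] [497.5  51.1]
115 [450.1  58.7] [402.2  71.3] [497.1  46.2]
```

```bash
python3 -m inch '[[[1,-0.2,0.6,0.05,0,0,0],[1,-0.2,1.8,0.05,0,0,0],[1,-0.2,3.2,0.05,0,0,0],[1,-0.2,4.6,0.05,0,0,0],[1,-0.2,6,0.05,0,0,0],[1,-0.2,7.2,0.05,0,0,0],[1,-0.2,8.1,0.05,0,0,0],[1,-0.2,8.7,0.05,0,0,0],[1,-0.2,8.9,0.05,0,0,0],[1,-0.2,8.9,0.05,0,0,0]]]' 15
python3 -c "
from h import *
go(449,86.6,-24,-15)
a=robot.read_camera('side')
cv2.imwrite('pics/n2.png',cv2.resize(a[120:200,200:280],(600,600),interpolation=2))
"
```

```text
clock: 17.9
tcp_pos: [450.8, 87.5, -18.1]
tool_rot: [-1.572, -0.002, -0.263]
wrist_force: [0.3, 0.3, 0.5]
width: 1.004
t 17.9 tcp [450.8  87.5 -18.1] rot [-90.05  -0.1  -15.05] F [0.3 0.3 0.5] w 1.004
  shift cm [-0.15  0.59 -0.13] turn deg [ 0.  -0.1  0.1]
```

View pics/n2.png

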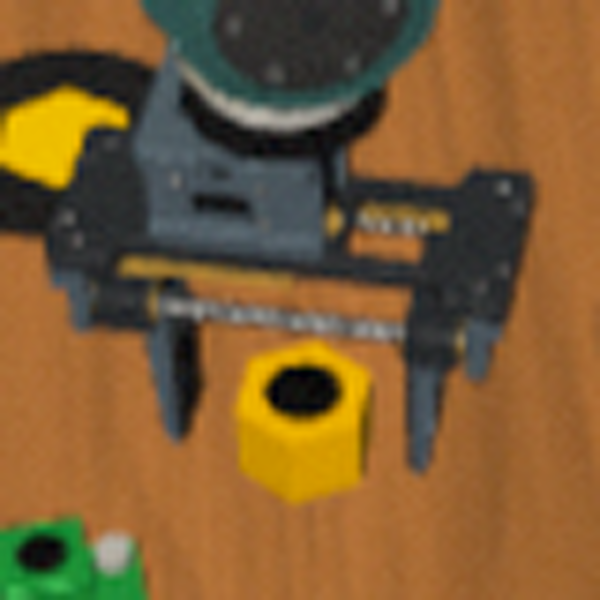

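```bash
python3 -c "
from h import *
for z in(8,12,16,20):print(z,w('side',200+299/7.5,120+453/7.5,z).round(1))"
python3 -m inch '[[[1,-0.15,0.1,-0.1,0,0,0],[1,-0.15,0.2,-0.1,0,0,0],[1,-0.15,0.3,-0.1,0,0,0],[1,-0.15,0.4,-0.1,0,0,0],[1,-0.15,0.5,-0.1,0,0,0],[1,-0.15,0.5,-0.1,0,0,0],[0.3,-0.15,0.5,-0.1,0,0,0],[0.3,-0.15,0.5,-0.1,0,0,0],[0.3,-0.15,0.5,-0.1,0,0,0],[0.3,-0.15,0.5,-0.1,0,0,0]]]' 15
python3 -m inch '[[[0.3,0,0,0,0,0,0],[0.3,0,0,0,0,0,0],[0.3,0,0,0,0,0,0],[0.3,0,0,0,0,0,0],[0.3,0,0,0,0,0,0],[0.3,0,0,0,0,0,0],[0.3,0,0,0,0,0,0],[0.3,0,0,0,0,0,0],[0.3,0,0,0,0,0,0],[0.3,0,0,0,0,0,0]]]' 40
```

```text
8 [450.6  76.4]
12 [450.5  72.7]
16 [450.5  69.1]
20 [450.4  65.4]
clock: 18.95
tcp_pos: [449.4, 86.9, -22.7]
tool_rot: [-1.571, -0.002, -0.263]
wrist_force: [0.2, -0.6, -0.8]
width: 0.682
clock: 19.95
tcp_pos: [449.6, 87.0, -22.7]
tool_rot: [-1.571, -0.003, -0.263]
wrist_force: [4.3, -1.0, 1.2]
width: 0.546
```

```bash
python3 -m inch '[[[0.3,0,0,0,0,0,0],[0.3,0,-0.3,0,0,0,0],[0.3,0,-0.9,0,0,0,0],[0.3,0,-2,0,0,0,0],[0.3,0,-3.3,0,0,0,0],[0.3,0,-4.6,0,0,0,0],[0.3,0,-6,0,0,0,0],[0.3,0,-7,0,0,0,0],[0.3,0,-7.5,0,0,0,0],[0.3,0,-7.5,0,0,0,0]]]' 40
python3 -c "
from h import *
go(353.5,283.8,52,-4.6)"
```

```text
clock: 20.95
tcp_pos: [449.9, 87.1, 53.2]
tool_rot: [-1.571, -0.004, -0.263]
wrist_force: [0.0, 0.4, -3.7]
width: 0.543
t 20.95 tcp [449.9  87.1  53.2] rot [-90.    -0.23 -15.05] F [ 0.   0.4 -3.7] w 0.543
  shift cm [-14.41   0.06  16.49] turn deg [  0.  -10.4   0.2]
```

```bash
python3 -m inch '[[[0.3,-0.5,0,0.5,0,-0.5,0],[0.3,-1.6,0,1.8,0,-1.2,0],[0.3,-3.2,0,3.6,0,-2.3,0],[0.3,-5.1,0,5.8,0,-3.7,0],[0.3,-7.2,0,8.2,0,-5.2,0],[0.3,-9.3,0,10.6,0,-6.7,0],[0.3,-11.2,0,12.8,0,-8.1,0],[0.3,-12.8,0,14.6,0,-9.3,0],[0.3,-13.9,0,15.9,0,-10.1,0],[0.3,-14.4,0,16.5,0,-10.4,0]]]' 40
python3 -c "
from h import *
go(353.5,283.8,-18,-4.6)"
```

```text
clock: 21.95
tcp_pos: [352.5, 284.8, 52.1]
tool_rot: [-1.572, -0.003, -0.079]
wrist_force: [-0.2, -0.8, -3.1]
width: 0.546
t 21.95 tcp [352.5 284.8  52.1] rot [-90.07  -0.18  -4.53] F [-0.2 -0.8 -3.1] w 0.546
  shift cm [ 0.09  7.01 -0.08] turn deg [0.1 0.1 0.2]
```

```bash
python3 -m inch '[[[0.3,0.1,0.4,-0.1,0,0,0],[0.3,0.1,1.2,-0.1,0,0,0],[0.3,0.1,2.2,-0.1,0,0,0],[0.3,0.1,3.2,-0.1,0,0,0],[0.3,0.1,4.2,-0.1,0,0,0],[0.3,0.1,5.2,-0.1,0,0,0],[0.3,0.1,6,-0.1,0,0,0],[0.3,0.1,6.5,-0.1,0,0,0],[0.3,0.1,6.7,-0.1,0,0,0],[0.3,0.1,6.7,-0.1,0,0,0]]]' 40
python3 -c "
from h import *
go(353.5,283.8,-18.5,-4.6)
a=robot.read_camera('side')
cv2.imwrite('pics/n3.png',cv2.resize(a[90:170,170:250],(600,600),interpolation=2))
"
```

```text
clock: 22.95
tcp_pos: [353.5, 283.7, -15.1]
tool_rot: [-1.572, -0.003, -0.079]
wrist_force: [-1.1, -0.1, -4.5]
width: 0.546
t 22.95 tcp [353.5 283.7 -15.1] rot [-90.08  -0.17  -4.52] F [-1.1 -0.1 -4.5] w 0.546
  shift cm [-0.01  0.34  0.01] turn deg [0.1 0.1 0.2]
```

View pics/n3.png

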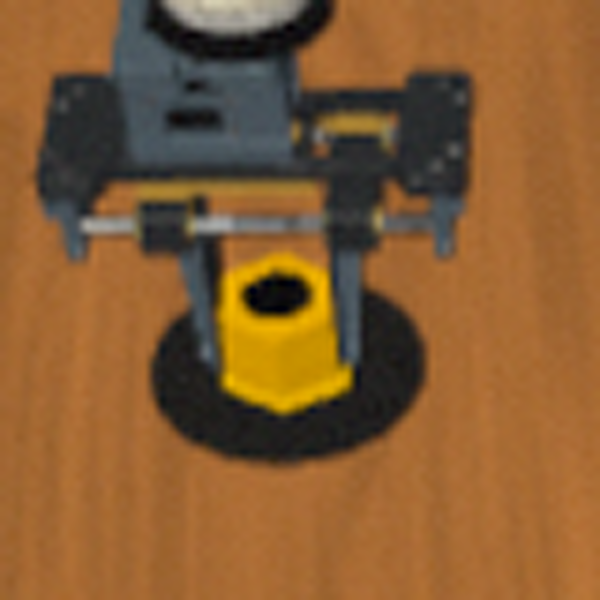

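```bash
python3 -c "
from h import *
print(w('side',170+277/7.5,90+294/7.5,43.6))"
```

```text
[355.79830916 283.0718465 ]
```

Centred within 1 mm (355.8, 283.1 against 355.7, 283.8). Setting it down.

```bash
python3 -m inch '[[[0.3,0,0.1,0,0,0,0],[0.3,0,0.2,0,0,0,0],[0.3,0,0.3,0,0,0,0],[0.3,0,0.36,0,0,0,0],[0.3,0,0.38,0,0,0,0],[0.3,0,0.38,0,0,0,0],[1,0,0.38,0,0,0,0],[1,0,0.38,0,0,0,0],[1,0,0.38,0,0,0,0],[1,0,0.38,0,0,0,0]]]' 40
python3 -m inch '[[[1,0,0,0,0,0,0],[1,0,0,0,0,0,0],[1,0,-0.5,0,0,0,0],[1,0,-1.5,0,0,0,0],[1,0,-3,0,0,0,0],[1,0,-4.5,0,0,0,0],[1,0,-6,0,0,0,0],[1,0,-7.5,0,0,0,0],[1,0,-9,0,0,0,0],[1,0,-9.5,0,0,0,0]]]' 40
python3 -c "
from h import *
go(458.5,-118,75,-56.6)
a=robot.read_camera('side')
cv2.imwrite('pics/n4.png',cv2.resize(a[90:170,170:250],(600,600),interpolation=2))
"
```

```text
clock: 24.0
tcp_pos: [353.8, 283.8, -18.6]
tool_rot: [-1.572, -0.003, -0.079]
wrist_force: [-0.3, 0.7, -0.4]
width: 0.867
clock: 25.0
tcp_pos: [354.1, 284.5, 78.3]
tool_rot: [-1.57, -0.005, -0.079]
wrist_force: [0.2, -0.2, -1.1]
width: 1.0
t 25.0 tcp [354.1 284.5  78.3] rot [-89.96  -0.31  -4.52] F [ 0.2 -0.2 -1.1] w 1.0
  shift cm [ 13.57   0.38 -39.3 ] turn deg [-0.2 52.1  0.3]
```

View pics/n4.png

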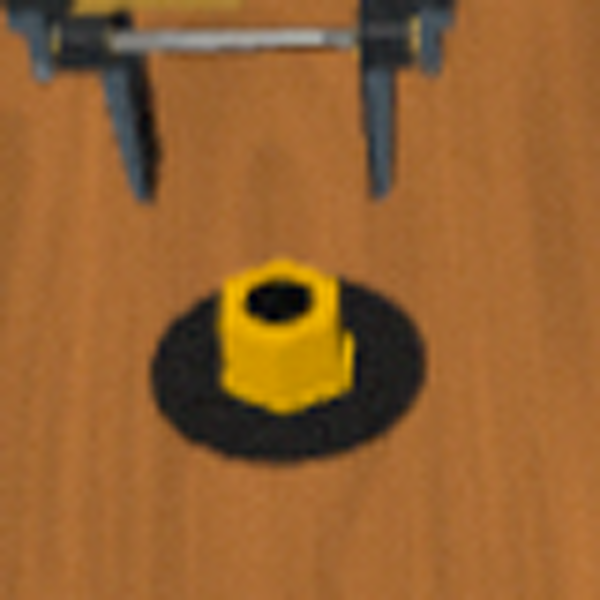

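```bash
python3 -m inch '[[[1,1,0,-0.8,0,-2,0],[1,2.8,0,-2.4,0,-4,0],[1,4.6,0,-4.2,0,-6,0],[1,6.3,0,-6.2,0,-8,0],[1,8,0,-8.4,0,-10,0],[1,9.6,0,-10.6,0,-12,0],[1,11,0,-12.8,0,-14,0],[1,12,0,-14.6,0,-16,0],[1,12.7,0,-16,0,-18,0],[1,12.9,0,-16.4,0,-19,0]]]' 40
python3 -c "
from h import *
go(458.5,-118,75,33.4)"
```

```text
clock: 26.05
tcp_pos: [470.0, 109.7, 78.5]
tool_rot: [-1.572, -0.005, 0.253]
wrist_force: [0.1, 0.6, 0.2]
width: 0.999
t 26.05 tcp [470.  109.7  78.5] rot [-90.07  -0.28  14.47] F [0.1 0.6 0.2] w 0.999
  shift cm [ -6.81   0.34 -21.76] turn deg [  0.1 -18.9   0.3]
```

```bash
python3 -m inch '[[[1,-0.3,0,-0.8,0,-1,0],[1,-0.8,0,-2.5,0,-2.5,0],[1,-1.5,0,-4.9,0,-4.5,0],[1,-2.4,0,-7.6,0,-7,0],[1,-3.4,0,-10.8,0,-9.5,0],[1,-4.4,0,-14,0,-12,0],[1,-5.3,0,-17,0,-14.5,0],[1,-6.1,0,-19.5,0,-17,0],[1,-6.6,0.2,-21.2,0,-18.5,0],[1,-6.8,0.3,-21.8,0,-18.9,0]]]' 40
python3 -c "
from h import *
go(458.5,-118,-4,33.4)
a=robot.read_camera('side')
cv2.imwrite('pics/b1.png',cv2.resize(a[180:260,210:290],(600,600),interpolation=2))"
```

```text
clock: 27.05
tcp_pos: [458.4, -119.1, 75.1]
tool_rot: [-1.573, -0.004, 0.582]
wrist_force: [0.8, 0.1, 0.4]
width: 1.002
t 27.05 tcp [ 458.4 -119.1   75.1] rot [-90.14  -0.23  33.32] F [0.8 0.1 0.4] w 1.002
  shift cm [0.04 7.91 0.11] turn deg [ 0.1 -0.1  0.2]
```

View pics/b1.png

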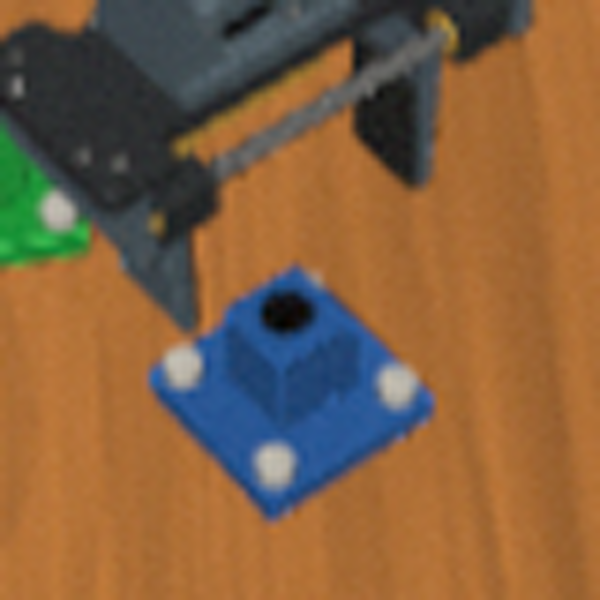

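```bash
python3 -m inch '[[[1,0,0.6,0.1,0,0,0],[1,0,1.8,0.1,0,0,0],[1,0,3.2,0.1,0,0,0],[1,0,4.6,0.1,0,0,0],[1,0,5.8,0.1,0,0,0],[1,0,6.8,0.1,0,0,0],[1,0,7.6,0.1,0,0,0],[1,0,8,0.1,0,0,0],[1,0,8.1,0.1,0,0,0],[1,0,8.1,0.1,0,0,0]]]' 15
python3 -m inch '[[[0.2,0,0,0,0,0,0],[0.2,0,0,0,0,0,0],[0.2,0,0,0,0,0,0],[0.2,0,0,0,0,0,0],[0.2,0,0,0,0,0,0],[0.2,0,0,0,0,0,0],[0.2,0,0,0,0,0,0],[0.2,0,0,0,0,0,0],[0.2,0,0,0,0,0,0],[0.2,0,0,0,0,0,0]]]' 15
python3 -c "
from h import *
go(458.5,-118,75,33.4)
a=robot.read_camera('side')
cv2.imwrite('pics/b2.png',cv2.resize(a[180:260,210:290],(600,600),interpolation=2))"
```

```text
clock: 28.1
tcp_pos: [458.3, -118.2, -5.9]
tool_rot: [-1.573, -0.004, 0.581]
wrist_force: [0.5, -0.2, 0.3]
width: 0.997
clock: 29.1
tcp_pos: [458.5, -118.3, -5.8]
tool_rot: [-1.573, -0.004, 0.581]
wrist_force: [2.2, 1.2, 0.8]
width: 0.371
t 29.1 tcp [ 458.5 -118.3   -5.8] rot [-90.15  -0.24  33.31] F [2.2 1.2 0.8] w 0.371
  shift cm [ 0.05 -8.08 -0.  ] turn deg [ 0.2 -0.1  0.2]
```

View pics/b2.png

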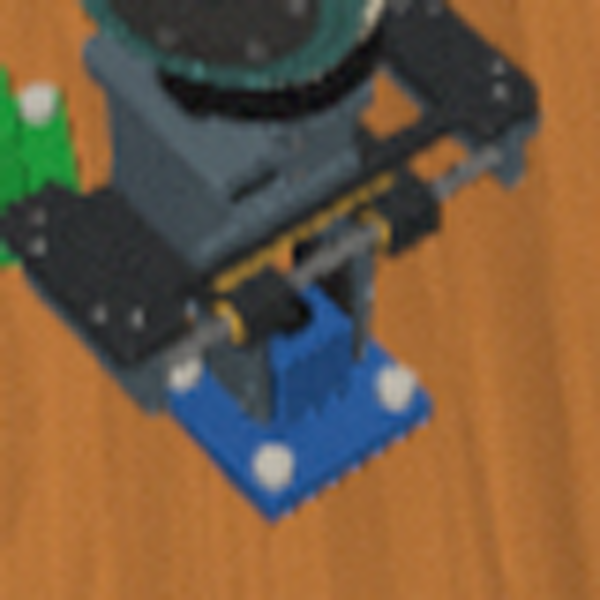

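```bash
python3 -m inch '[[[0.2,0,0,0,0,0,0],[0.2,0,0,0,0,0,0],[0.2,0,-0.3,0,0,0,0],[0.2,0,-0.9,0,0,0,0],[0.2,0,-2,0,0,0,0],[0.2,0,-3.3,0,0,0,0],[0.2,0,-4.6,0,0,0,0],[0.2,0,-6,0,0,0,0],[0.2,0,-7,0,0,0,0],[0.2,0,-7.3,0,0,0,0]]]' 45
python3 -c "
from h import *
go(647.8,-147.8,67,42.9)"
```

```text
clock: 30.15
tcp_pos: [458.9, -118.5, 68.8]
tool_rot: [-1.575, -0.006, 0.581]
wrist_force: [0.3, -0.0, -4.9]
width: 0.372
t 30.15 tcp [ 458.9 -118.5   68.8] rot [-90.25  -0.32  33.31] F [ 0.3 -0.  -4.9] w 0.372
  shift cm [ 14.18   0.31 -12.82] turn deg [ 0.3 -9.6  0.3]
```

```bash
python3 -m inch '[[[0.2,0.5,0,-0.4,0,-0.4,0],[0.2,1.6,0,-1.4,0,-1,0],[0.2,3.2,0,-2.9,0,-2,0],[0.2,5.1,0,-4.6,0,-3.3,0],[0.2,7.1,0,-6.4,0,-4.8,0],[0.2,9.1,0,-8.2,0,-6.2,0],[0.2,11,0,-9.9,0,-7.5,0],[0.2,12.6,0,-11.4,0,-8.6,0],[0.2,13.7,0.2,-12.4,0,-9.4,0],[0.2,14.2,0.3,-12.8,0,-9.6,0]]]' 45
python3 -c "
from h import *
go(647.8,-147.8,0.5,42.9)"
```

```text
clock: 31.15
tcp_pos: [649.6, -147.6, 66.0]
tool_rot: [-1.576, -0.005, 0.75]
wrist_force: [-0.3, 0.2, -4.7]
width: 0.368
t 31.15 tcp [ 649.6 -147.6   66. ] rot [-90.28  -0.27  42.96] F [-0.3  0.2 -4.7] w 0.368
  shift cm [-0.17  6.55  0.14] turn deg [0.3 0.1 0.3]
```

Contact is expected at reading −1.8. I'll stop at about +1.5 and look.

```bash
python3 -m inch '[[[0.2,-0.1,0.4,0.1,0,0,0],[0.2,-0.15,1.2,0.1,0,0,0],[0.2,-0.15,2.2,0.1,0,0,0],[0.2,-0.15,3.2,0.1,0,0,0],[0.2,-0.15,4.2,0.1,0,0,0],[0.2,-0.15,5.2,0.1,0,0,0],[0.2,-0.15,5.9,0.1,0,0,0],[0.2,-0.15,6.3,0.1,0,0,0],[0.2,-0.15,6.4,0.1,0,0,0],[0.2,-0.15,6.4,0.1,0,0,0]]]' 45
python3 -c "
from h import *
go(647.8,-147.8,-1.8,42.9)
a=robot.read_camera('side')
cv2.imwrite('pics/b3.png',cv2.resize(a[190:270,280:360],(600,600),interpolation=2))"
```

```text
clock: 32.15
tcp_pos: [648.4, -148.0, 2.1]
tool_rot: [-1.576, -0.005, 0.75]
wrist_force: [-1.0, -0.5, -3.3]
width: 0.371
t 32.15 tcp [ 648.4 -148.     2.1] rot [-90.29  -0.27  42.97] F [-1.  -0.5 -3.3] w 0.371
  shift cm [-0.03  0.39  0.06] turn deg [0.3 0.1 0.3]
```

View pics/b3.png

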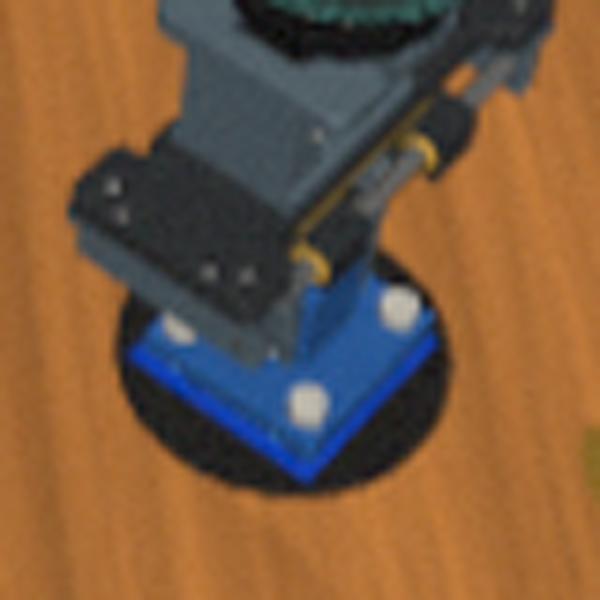

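```bash
python3 -c "
from h import *
p=[w('side',280+u/7.5,190+v/7.5,29) for u,v in((308,405),(400,307),(180,326))]
print(p,(p[1]+p[2])/2)
e=p[1]-p[0];m=(p[0]+p[1])/2;n=np.array([-e[1],e[0]])/2;print(m+n,np.degrees(np.arctan2(e[1],e[0])),np.linalg.norm(e))"
```

```text
[array([ 650.68627281, -191.67153646]), array([ 691.96341776, -152.94424952]), array([ 610.96514194, -153.54643633])] [ 651.46427985 -153.24534292]
[ 651.96120181 -151.66932051] 43.17451781865748 56.6004014967533
```

```bash
python3 -m inch '[[[0.2,0.1,0.05,0.1,0,0,0],[0.2,0.1,0.1,0.2,0,0,0],[0.2,0.1,0.2,0.2,0,0,0],[0.2,0.1,0.3,0.2,0,0,0],[0.2,0.1,0.36,0.2,0,0,0],[0.2,0.1,0.42,0.2,0,0,0],[0.2,0.1,0.42,0.2,0,0,0],[0.7,0.1,0.42,0.2,0,0,0],[0.7,0.1,0.42,0.2,0,0,0],[0.7,0.1,0.42,0.2,0,0,0]]]' 45
python3 -m inch '[[[0.7,0,0,0,0,0,0],[0.7,0,0,0,0,0,0],[0.7,0,0,0,0,0,0],[0.7,0,-0.5,0,0,0,0],[0.7,0,-1.5,0,0,0,0],[0.7,0,-3,0,0,0,0],[0.7,0,-4.5,0,0,0,0],[0.7,0,-6,0,0,0,0],[0.7,0,-7,0,0,0,0],[0.7,0,-7.3,0,0,0,0]]]' 45
python3 -c "
from h import *
go(352.4,-305,75,0)
a=robot.read_camera('side')
cv2.imwrite('pics/b4.png',cv2.resize(a[190:270,280:360],(600,600),interpolation=2))"
```

```text
clock: 33.2
tcp_pos: [648.2, -145.9, -1.7]
tool_rot: [-1.577, -0.005, 0.75]
wrist_force: [0.8, 0.8, 1.2]
width: 0.603
clock: 34.2
tcp_pos: [648.4, -146.1, 73.2]
tool_rot: [-1.578, -0.006, 0.75]
wrist_force: [-0.2, 0.0, 0.8]
width: 0.697
t 34.2 tcp [ 648.4 -146.1   73.2] rot [-90.44  -0.36  42.96] F [-0.2  0.   0.8] w 0.697
  shift cm [-32.49  -0.46   8.54] turn deg [ 0.3 43.   0.5]
```

View pics/b4.png

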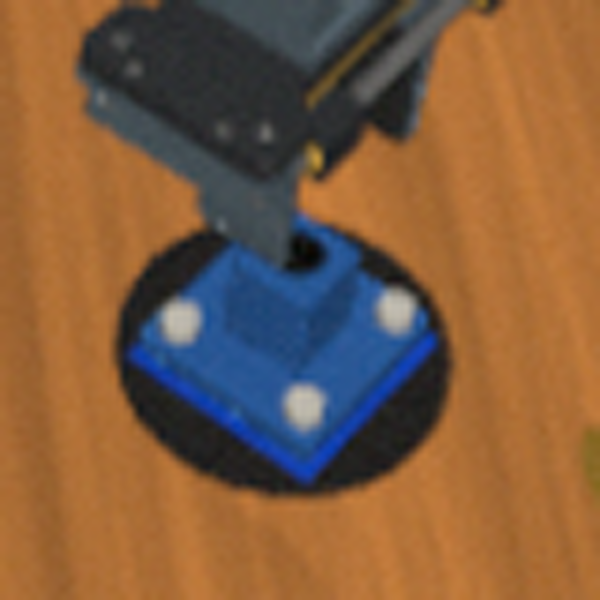

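```bash
python3 -m inch '[[[1,-1,-0.4,0.3,0,0,0],[1,-3.2,-0.4,0.8,0,0,0],[1,-6.7,-0.4,1.7,0,0,0],[1,-11,-0.4,2.9,0,0,0],[1,-15.5,-0.4,4,0,0,0],[1,-20,-0.4,5.2,0,0,0],[1,-24.5,-0.4,6.4,0,0,0],[1,-28.5,-0.4,7.5,0,0,0],[1,-31.3,-0.4,8.2,0,0,0],[1,-32.5,-0.4,8.5,0.3,0,0.5]]]' 15
python3 -c "
from h import *
go(352.4,-305,-11,43)
a=robot.read_camera('side')
cv2.imwrite('pics/f1.png',cv2.resize(a[230:330,160:260],(600,600),interpolation=2))"
```

```text
clock: 35.25
tcp_pos: [349.5, -305.6, 73.7]
tool_rot: [-1.571, 0.003, 0.748]
wrist_force: [0.4, -0.0, 0.6]
width: 0.997
t 35.25 tcp [ 349.5 -305.6   73.7] rot [-90.03   0.17  42.84] F [ 0.4 -0.   0.6] w 0.997
  shift cm [ 0.28  8.47 -0.15] turn deg [ 0.  -0.2 -0.2]
```

View pics/f1.png

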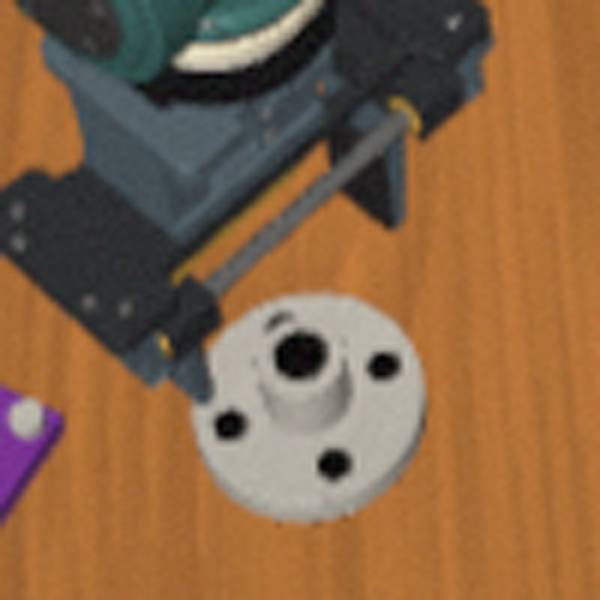

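```bash
python3 -m inch '[[[1,0.2,0.6,-0.1,0,0,0],[1,0.28,1.8,-0.15,0,0,0],[1,0.28,3.2,-0.15,0,0,0],[1,0.28,4.6,-0.15,0,0,0],[1,0.28,5.8,-0.15,0,0,0],[1,0.28,6.9,-0.15,0,0,0],[1,0.28,7.7,-0.15,0,0,0],[1,0.28,8.1,-0.15,0,0,0],[1,0.28,8.3,-0.15,0,0,0],[1,0.28,8.3,-0.15,0,0,0]]]' 15
python3 -m inch '[[[0.2,0,0,0,0,0,0],[0.2,0,0,0,0,0,0],[0.2,0,0,0,0,0,0],[0.2,0,0,0,0,0,0],[0.2,0,0,0,0,0,0],[0.2,0,0,0,0,0,0],[0.2,0,0,0,0,0,0],[0.2,0,0,0,0,0,0],[0.2,0,0,0,0,0,0],[0.2,0,0,0,0,0,0]]]' 15
python3 -c "
from h import *
go(352.4,-305,75,33.4)
a=robot.read_camera('side')
cv2.imwrite('pics/f2.png',cv2.resize(a[230:330,160:260],(600,600),interpolation=2))"
```

```text
clock: 36.3
tcp_pos: [352.6, -305.5, -9.2]
tool_rot: [-1.571, 0.004, 0.748]
wrist_force: [-0.1, -1.0, 0.4]
width: 1.003
clock: 37.3
tcp_pos: [352.7, -305.5, -9.1]
tool_rot: [-1.571, 0.004, 0.748]
wrist_force: [0.6, 0.5, 0.4]
width: 0.391
t 37.3 tcp [ 352.7 -305.5   -9.1] rot [-90.03   0.22  42.85] F [0.6 0.5 0.4] w 0.391
  shift cm [-0.02 -8.41  0.05] turn deg [ 0.   9.4 -0.2]
```

View pics/f2.png

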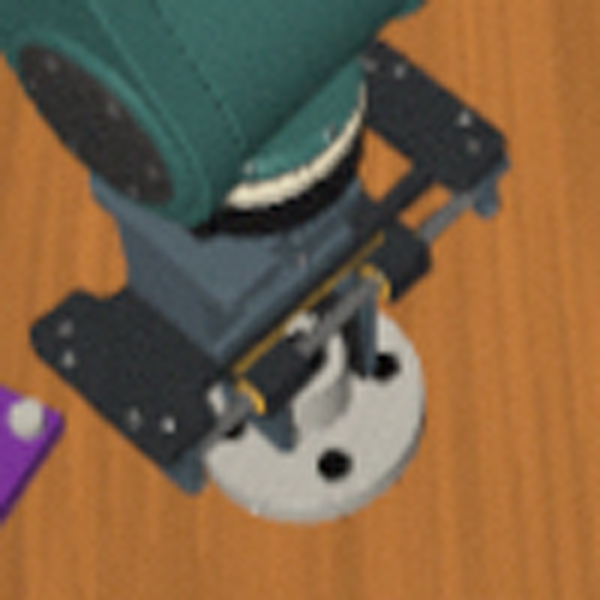

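Gripped at 0.391, about 36 mm. Lifting.

```bash
python3 -m inch '[[[0.2,0,0,0,0,0,0],[0.2,0,0,0,0,0,0],[0.2,0,-0.3,0,0,0,0],[0.2,0,-0.9,0,0,0,0],[0.2,0,-2,0,0,0,0],[0.2,0,-3.3,0,0,0,0],[0.2,0,-4.6,0,0,0,0],[0.2,0,-5.6,0,0,0,0],[0.2,0,-6.2,0,0,0,0],[0.2,0,-6.2,0,0,0,0]]]' 50
python3 -c "
from h import *
go(522.6,-440.8,52,42.9)"
```

```text
clock: 38.35
tcp_pos: [353.2, -305.7, 53.8]
tool_rot: [-1.573, 0.004, 0.748]
wrist_force: [-0.2, 0.2, -8.0]
width: 0.385
t 38.35 tcp [ 353.2 -305.7   53.8] rot [-90.12   0.22  42.84] F [-0.2  0.2 -8. ] w 0.385
  shift cm [  3.24   0.22 -21.42] turn deg [ 0.1 -0.1 -0.2]
```

```bash
python3 -m inch '[[[0.2,0.1,0,-0.6,0,0,0],[0.2,0.4,0,-2.2,0,0,0],[0.2,0.7,0,-4.6,0,0,0],[0.2,1.1,0,-7.6,0,0,0],[0.2,1.6,0,-10.7,0,0,0],[0.2,2.1,0,-13.8,0,0,0],[0.2,2.5,0,-16.8,0,0,0],[0.2,2.9,0,-19.2,0,0,0],[0.2,3.1,0.2,-20.8,0,0,0],[0.2,3.2,0.2,-21.4,0,0,0]]]' 50
python3 -c "
from h import *
go(522.6,-440.8,-1.5,42.9)"
```

```text
clock: 39.35
tcp_pos: [523.1, -441.6, 50.9]
tool_rot: [-1.572, 0.004, 0.748]
wrist_force: [-0.6, -0.4, -7.2]
width: 0.389
t 39.35 tcp [ 523.1 -441.6   50.9] rot [-90.08   0.22  42.84] F [-0.6 -0.4 -7.2] w 0.389
  shift cm [0.03 5.24 0.1 ] turn deg [ 0.1 -0.1 -0.2]
```

```bash
python3 -m inch '[[[0.2,0,0.4,0.1,0,0,0],[0.2,0,1.2,0.1,0,0,0],[0.2,0,2.2,0.1,0,0,0],[0.2,0,3.2,0.1,0,0,0],[0.2,0,4.1,0.1,0,0,0],[0.2,0,4.8,0.1,0,0,0],[0.2,0,5.1,0.1,0,0,0],[0.2,0,5.2,0.1,0,0,0],[0.2,0,5.2,0.1,0,0,0],[0.2,0,5.2,0.1,0,0,0]]]' 50
python3 -c "
from h import *
go(522.6,-440.8,-5.1,42.9)
a=robot.read_camera('side')
cv2.imwrite('pics/f3.png',cv2.resize(a[284:384,237:337],(600,600),interpolation=2))"
```

```text
clock: 40.35
tcp_pos: [522.6, -441.2, -0.7]
tool_rot: [-1.573, 0.004, 0.748]
wrist_force: [0.7, -0.6, -7.5]
width: 0.384
t 40.35 tcp [ 522.6 -441.2   -0.7] rot [-90.12   0.22  42.84] F [ 0.7 -0.6 -7.5] w 0.384
  shift cm [0.03 0.44 0.03] turn deg [ 0.1 -0.1 -0.2]
```

View pics/f3.png

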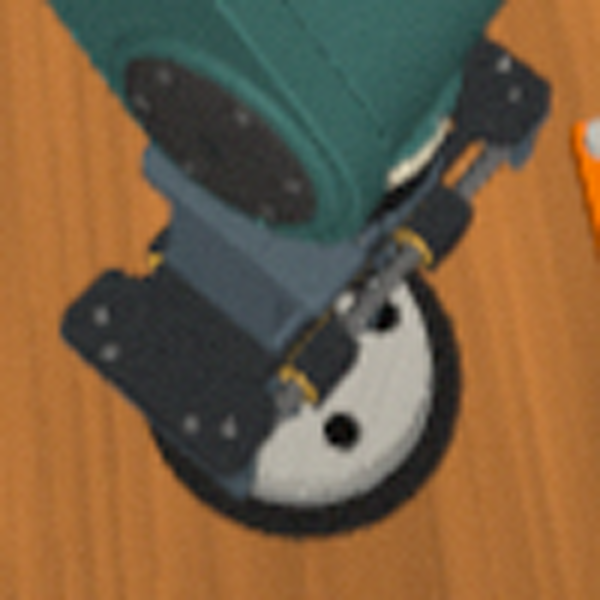

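```bash
python3 -c "
from h import *
print(w('side',237+342/6,284+432/6,24)-[10.2,-31.4],w('side',237+382/6,284+317/6,24)-[31.4,10])"
```

```text
[ 526.50856129 -443.40354507] [ 526.74329572 -443.43925749]
```

```bash
python3 -m inch '[[[0.2,0.1,0.05,0.1,0,0,0],[0.2,0.1,0.1,0.25,0,0,0],[0.2,0.1,0.2,0.25,0,0,0],[0.2,0.1,0.3,0.25,0,0,0],[0.2,0.1,0.36,0.25,0,0,0],[0.2,0.1,0.42,0.25,0,0,0],[0.2,0.1,0.46,0.25,0,0,0],[0.2,0.1,0.48,0.25,0,0,0],[0.2,0.1,0.48,0.25,0,0,0],[0.2,0.1,0.48,0.25,0,0,0]]]' 50
python3 -m inch '[[[0.7,0,0,0,0,0,0],[0.7,0,0,0,0,0,0],[0.7,0,0,0,0,0,0],[0.7,0,0,0,0,0,0],[0.7,0,0,0,0,0,0],[0.7,0,-0.5,0,0,0,0],[0.7,0,-1.5,0,0,0,0],[0.7,0,-3,0,0,0,0],[0.7,0,-4.5,0,0,0,0],[0.7,0,-6,0,0,0,0]]]' 50
python3 -c "
from h import *
go(660,-290,140,42.9)"
```

```text
clock: 41.4
tcp_pos: [521.7, -438.8, -5.1]
tool_rot: [-1.573, 0.004, 0.748]
wrist_force: [-3.2, 1.9, 3.4]
width: 0.386
clock: 42.4
tcp_pos: [522.0, -438.8, 56.9]
tool_rot: [-1.574, 0.004, 0.748]
wrist_force: [0.3, -0.0, 0.1]
width: 0.701
t 42.4 tcp [ 522.  -438.8   56.9] rot [-90.19   0.21  42.84] F [ 0.3 -0.   0.1] w 0.701
  shift cm [20.21 -8.39  1.51] turn deg [ 0.2 -0.1 -0.2]
```

```bash
python3 -m inch '[[[0.7,0,-2,0,0,0,0],[0.7,0,-5,0,0,0,0],[0.7,-1.5,-8,-0.5,0,0,0],[0.7,-4,-10,-1.3,0,0,0],[0.7,-7,-10,-2.3,0,0,0],[0.7,-10.5,-10,-3.4,0,0,0],[0.7,-14,-10,-4.6,0,0,0],[0.7,-17,-10,-5.6,0,0,0],[0.7,-19,-10,-6.2,0,0,0],[0.7,-19.5,-10,-6.4,0,0,0]]]' 50
python3 - <<'E'
from h import *
a=robot.read_camera('side');b=robot.read_camera('top')
cv2.imwrite('pics/e_top.png',b);cv2.imwrite('pics/e_side.png',a)
cs=[(298,155),(386,190),(213,157),(168,243)]
t=[cv2.resize(b[y-24:y+24,x-24:x+24],(200,200),interpolation=2) for x,y in cs]
cs=[(318,237),(287,346),(299,164),(208,139)]
u=[cv2.resize(a[y-28:y+28,x-28:x+28],(200,200),interpolation=2) for x,y in cs]
cv2.imwrite('pics/e_crop.png',np.vstack([np.hstack(t),np.hstack(u)]))
for n,im in(("top",b),("side",a)):
    M=lambda z,x,y:masks(rect(im,n,x,y,z))
    print(n,"sq",blobs(M(25,650.8,-147.8)["bolt"],650.8,-147.8,amin=15))
    print("  ov",blobs(M(25,643.2,138.2)["bolt"],643.2,138.2,amin=15))
    print("  rd bore",blobs(M(54,525.5,-440.6)["dark"],525.5,-440.6),"holes",blobs(M(20,525.5,-440.6)["dark"],525.5,-440.6))
    print("  nut",blobs(M(40,355.7,283.8)["dark"],355.7,283.8))
E
```

```text
clock: 43.4
tcp_pos: [421.6, -619.4, 158.6]
tool_rot: [-1.575, 0.004, 0.746]
wrist_force: [-0.1, 0.1, -0.1]
width: 0.705
top sq [(np.float64(648.7), np.float64(-185.3), 178), (np.float64(689.2), np.float64(-147.3), 165), (np.float64(610.2), np.float64(-144.5), 168), (np.float64(651.2), np.float64(-106.2), 167)]
  ov [(np.float64(616.2), np.float64(108.2), 134), (np.float64(667.6), np.float64(171.7), 139)]
  rd bore [(np.float64(486.1), np.float64(-417.3), 1028), (np.float64(558.8), np.float64(-452.0), 291), (np.float64(523.9), np.float64(-438.3), 192), (np.float64(488.4), np.float64(-437.3), 47), (np.float64(549.7), np.float64(-417.2), 48), (np.float64(551.6), np.float64(-383.8), 198), (np.float64(508.9), np.float64(-396.4), 52)] holes [(np.float64(490.3), np.float64(-427.8), 1083), (np.float64(564.8), np.float64(-463.2), 306), (np.float64(529.0), np.float64(-449.2), 201), (np.float64(492.7), np.float64(-448.2), 50), (np.float64(555.4), np.float64(-427.5), 51), (np.float64(557.5), np.float64(-393.4), 208), (np.float64(513.7), np.float64(-406.3), 54)]
  nut [(np.float64(353.7), np.float64(275.0), 6146), (np.float64(354.3), np.float64(284.2), 524)]
side sq [(np.float64(649.1), np.float64(-187.9), 224), (np.float64(690.0), np.float64(-150.2), 219), (np.float64(611.0), np.float64(-147.3), 232), (np.float64(649.1), np.float64(-104.9), 52)]
  ov [(np.float64(617.0), np.float64(105.8), 186), (np.float64(670.8), np.float64(169.1), 97)]
  rd bore [(np.float64(509.9), np.float64(-513.3), 1074), (np.float64(561.8), np.float64(-467.2), 917), (np.float64(551.1), np.float64(-443.1), 92)] holes [(np.float64(499.1), np.float64(-511.0), 1795), (np.float64(566.5), np.float64(-454.7), 984), (np.float64(555.5), np.float64(-429.5), 98)]
  nut [(np.float64(278.3), np.float64(201.0), 48), (np.float64(359.5), np.float64(232.7), 5262), (np.float64(354.4), np.float64(284.7), 501)]
```

View pics/e_crop.png

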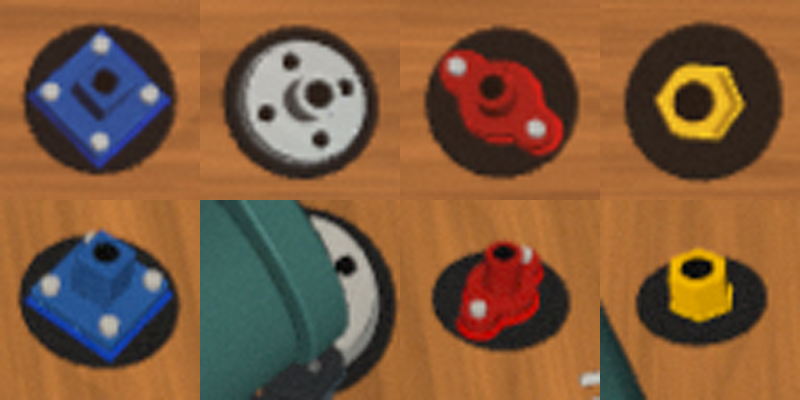

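View pics/e_top.png

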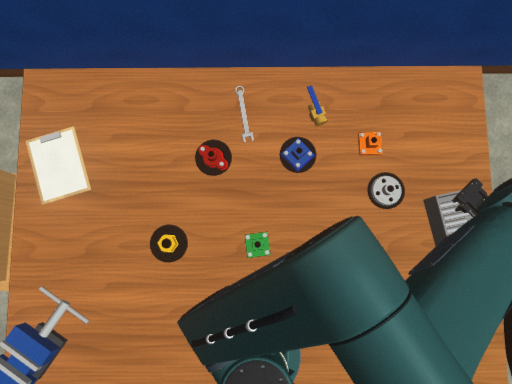

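```bash
python3 -c "
from bench import robot
s=robot.get_state();print(s['clock'],s['wrist_force']);print(robot.close_job())"
```

```text
43.5 [-0.65590611  0.47259656 -0.42885863]
the job is handed in; nothing more can be done
None
```

I set all four parts down on their own mats and handed the job in at 43.5 s. No verdict was reported.

| Part | Distance from mat centre | Turn error |
|---|---|---|
| Gland | about 2 mm | under 2° |
| Bonnet | about 2 mm | under 2° |
| Flange | about 3 mm | any yaw allowed |
| Nut | about 1.5 mm | not measured after release; it looked aligned in both views |

- **Position checks:** These figures come from the final top picture. The side camera agreed within about 3 mm for the bonnet, gland and nut. The arm hid most of the flange from it, so the flange rests on the top view alone.
- **Upright and at rest:** I judged this by eye, and all four parts looked flat and still.
- **Bystanders:** The spanner and ball valve appear unmoved, and the gripper was clear with about 0 N on the wrist.
- **Disagreement found:** The reported tool height was about 32–34 mm lower than the cameras showed the fingertips, with about 3 mm error in x. The first close on the gland therefore met nothing above its neck. I corrected later heights and positions from the pictures.

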